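# Put the cinema remote on charge

## Task

The remote is parked inside the sleeve of the media player. Push the orange eject slide all the way along so that the remote sticks out, draw the remote out, and put it on the charging cradle: nose under the clear hood, pushing back the sprung yellow contact, and tail down behind the white lip, so that it lies flat, held between contact and lip. Do not force it, let go of it, and leave everything else on the table where it stands.

Things in the scene. Friction and masses are not known exactly. Their poses are not given: they have to be found in the camera images.
- remote: Black remote control, a bar 150 x 46 x 22 mm (x, y, z), about 0.16 kg, blue band near its nose, keys on top. Origin: centre of its underside; x points to its nose (ends at x = +75 and -75 mm), z out of the keys. It starts in the player's sleeve, keys up, nose inward, x along the player's x, tail 0 to 6 mm inside the mouth: it cannot be gripped before it is ejected.
- nose (a point): Centre of the remote's nose end face, 11 mm above its underside.
- player: Media player, fixed: a grey box with a black straight sleeve along its side. Origin on the table under the sleeve's axis, which is the player's x; the mouth faces -x. Sleeve inside: x -90 (mouth) to +92 mm (closed end), 50 mm wide, floor 30 mm and roof underside 57 mm above the table. Outside: y -31 to +31 mm; grey box y -31 to -171 mm; both 64 mm high. Nothing stands before the mouth.
- tab (a point): Middle of the orange tab of the eject slide, which stands on the sleeve roof: 14 mm (x) x 24 mm (y) x 28 mm high, bottom 67 mm and top 95 mm above the table. At rest at player x = +72 mm.
- ejector (a joint): Travel of the eject slide, 0 at rest to 0.060 m; it grows as the tab is moved along the player's -x, towards the mouth. Its pusher inside (front face 4 mm mouthward of the tab's middle) drives the remote out by about 50 mm at full travel. A spring (1 N at rest, 4 N at full travel) returns it when let go; the remote stays out.
- cradle: Grey charging cradle, fixed; origin: centre on the table. The remote lies on it along the cradle's x, nose to +x, underside on the floor 35 mm above the table; seated, its origin is at x = 0, y = 0. Under tail and middle the floor is a rib 30 mm wide (y -15 to +15), so fingers pass beside the remote; from x = +45 mm on it is 62 mm wide. Foot plate 220 x 100 mm, 8 mm high.
- contact_face (a point): Middle of the front face of the yellow sprung contact under the hood, 40 mm wide, from 2 to 27 mm above the cradle floor. At rest at cradle x = +71 mm.
- contact (a joint): How far the contact is pushed in along the cradle's +x, 0 at rest to 0.010 m (rigid stop). Spring force about 2 N at rest, 4 N at 4 mm (seated), 6 N at 8 mm, 7 N at the stop. The tail clears the lip from about 6 mm.
- lip (a point): Middle of the upper inner edge of the white lip at the cradle's tail end: inner face at cradle x = -75 mm, 45 mm above the table (10 mm above the cradle floor); the lip is 8 mm thick and 24 mm wide.
- mug: Blue mug, 76 mm across, 90 mm high; bystander. Origin under its centre.
- bowl: White bowl, 120 mm across, 60 mm high; bystander. Origin under its centre.
- candle: Amber glass jar candle with wooden cap, 64 mm across, 80 mm high; bystander. Origin under its centre.
- film_case: Blue flat film case, 135 x 190 x 15 mm; bystander. Origin under its centre.
- lamp_remote: White remote for the lamps, 160 x 45 x 20 mm, lying on the table; bystander, not the one to charge. Origin under its centre.
- thermostat: White upright room display, 30 x 100 x 75 mm; bystander. Origin under its centre.
- mouth (a point): Middle of the sleeve's open mouth, at player x = -90 mm, 43 mm above the table. The sleeve's roof is clear and has a 12 mm wide slot along the middle, in which the eject slide runs.
- hood (a point): Middle of the hood's opening, at cradle x = +45 mm, 14.5 mm above the cradle floor. Clear hood from x = +45 to +105 mm: 50 mm wide inside, roof underside 29 mm above the floor, roof 5 mm thick. A level remote raised over the lip does not pass: it goes in nose down, tilted 5 to 9 degrees, pushes the contact back, and is then laid flat behind the lip.
Mind the look-alikes: they are no part of the job. Of the things shaped like the remote, the black one is meant.

How it is judged:
By the outcome, as a careful person would: the job done as asked, in the order asked, and still so for the second after the job is handed in, with the robot touching nothing.
It also fails if it takes over 51 s, if anything falls off the work surface, if the arm or the gripper's body presses on something with over 40 N, if the wrist force passes 120 N, or if a joint passes its speed limit or range.

## Robot

A 6-joint arm with a two-finger parallel gripper is mounted at the origin on the work surface. World frame = base frame: x ahead of the robot, y to its left, z up, the work surface at z = 0. Lengths are in mm, angles in degrees, forces in N, time in s.
With the tool pointing down it reaches from about 300 to 850 mm from the base axis. Payload 4.2 kg.
Tool frame: the origin (TCP) lies midway between the tips of the shut fingers; the grasp point (between the pads) lies 19 mm behind it (env.grip_point_offset is the distance from the TCP to the grasp point, in mm); z points along the fingers, x is the direction in which the jaws open and shut, and the axes are right-handed (so a half turn about z gives the same grasp; the last joint's range is limited). The gripper opens to 91 mm and grips with 3 to 60 N. Pads are 32 mm wide; open, the fingers measure 118 mm over their backs; the gripper's body (76 mm by 178 mm) begins 60 mm behind the grasp point.
Start: joints at [-67.895, 18.312, 89.639, -0, 72.044, -1.146], TCP at [226.989, -528.32, 189.876] pointing down, gripper open.
Joint ranges: [-177.97, 177.97], [-48.28, 115.42], [12.27, 149.76], [-77.06, 257.06], [2.81, 150.46], [-146.56, 146.56]. Speed limits (degrees/s): [147.25, 147.25, 180, 180, 180, 180].

## Interface

Orientations are given as [roll, pitch, yaw] about the fixed x, y, z axes, in that order (R = Rz(yaw) Ry(pitch) Rx(roll)).
In Python, from workcell import env gives the robot as it stands.
- The arm moves only by the shell command python3 -m pendant 'ROWS' [FORCE]. ROWS is JSON, a list of rows, each an object with "xyz": the shift along the tool's x, y, z in m, a list of three; "roll": the turn about the tool's z in degrees; "jaw": the closure, from 0 (fully open) to 1 (shut). A call has exactly 8 rows; each row is the pose to reach, as a shift and turn from the pose commanded when the call began, along the tool's axes at that moment; what a row does not reach only later rows make up. A row lasts 1/8 s, in which the tool goes at most 62.5 mm and 10.7 degrees, less where a joint would pass 70% of its speed; a pose out of reach is approached as far as the arm can. A call with a gripper value outside its range is refused whole. The fingers move at their own pace and stop on an object; FORCE is the grip in N (left out, the last holds). Time passes only in rows, so rows that repeat a pose let the fingers close, or fill a call up. It gives the time, the measured TCP pose, the force and the opening at its end, in the units of the state.
- env.state(): the state, without advancing time (a new reading comes with each control period).
- env.grab_frame(name): name is "scene" or "top" or "wrist"; returns (picture, depth): 400x640x3 uint8, blue, green, red; 400x640 float32, mm along the optical axis (not along the pixel's ray), 0 where there is no reading.
- env.camera_params(name): a dict with "camera_matrix" (3x3 intrinsics, pixels), "D" ([k1, k2, p1, p2, k3] as OpenCV has them; the pictures are not rectified), "cam_to_world" (4x4, takes a point from camera to world coordinates); the wrist camera has in their place "hand_eye" (4x4, takes a point from camera to tool coordinates, whose origin is the TCP and whose axes are the tool frame's). Camera axes: x right, y up, looking along -z (the intrinsics and any distortion apply to the point x, -y, -z); pixel columns grow to the right and rows downward; lengths in mm; the calibration is good to about 2 mm. A picture is of the moment at which its call begins: read the wrist's pose just before it. camera_params takes no time and is no camera call.
- env.job_done(): hands the job in, once; it reports no verdict.
The state is a dict: "time_s": time; "qpos": joint angles; "qvel": joint speeds; "effort": joint torques, N m; "ee_pos": TCP position; "ee_rot": TCP orientation; "force": force on the tool from outside, world axes, zero at the start; "torque": the same for the moment, N m; "gripper_width": finger opening in mm.
Only numpy, scipy, OpenCV 4.12 (cv2) and the standard library are available. Lean on these libraries where they do the work, as an engineer would, in place of code of your own. Each camera call takes 0.05 s, during which the arm holds its last target. There are 200 camera calls.

## Working session

There is one attempt and no reset: what is moved stays moved. The work goes in short steps, Python scripts to look and compute and a shell command to move; the robot and the scene stay as the last step left them, time stands still between calls to the robot, and variables do not carry over. Pictures are saved under pics/ and viewed, about 8 in all and at most 12, crops included, and the job is handed in when it is done.

```bash
ls; mkdir -p pics; python3 - <<'E'
from workcell import env
import cv2,numpy as np
print(env.state())
for n in ("scene","top"):
    p,d=env.grab_frame(n); cv2.imwrite(f"pics/{n}0.png",p); np.save(f"pics/{n}0.npy",d); c=env.camera_params(n); print(n,c)
print(env.camera_params("wrist"))
a=cv2.imread("pics/scene0.png");b=cv2.imread("pics/top0.png")
E
```

```text
pics
{'time_s': 0.0, 'qpos': array([-6.78967206e+01,  1.83527061e+01,  8.97069850e+01, -3.04319993e-04,
        7.20424917e+01, -1.14643696e+00]), 'qvel': array([-8.20382118e-02, -5.13546229e-05, -1.96091917e-03,  9.67882303e-03,
        1.28596739e-01, -5.97071184e-02]), 'effort': array([-1.40004140e-03, -4.12478507e+01, -2.31973082e+01,  7.22318399e-02,
        4.56927123e-02, -1.72741925e-04]), 'ee_pos': array([ 226.76418128, -527.80341515,  189.00571057]), 'ee_rot': array([-1.79998245e+02,  1.02168146e-01, -6.67501880e+01]), 'force': array([-0.2080262 , -0.0993066 ,  0.48902395]), 'torque': array([-0.01828354, -0.05126243, -0.05830291]), 'gripper_width': 91.10414845517137}
scene {'camera_matrix': array([[396.35764337,   0.        , 319.71430198],
       [  0.        , 396.35764337, 199.82391773],
       [  0.        ,   0.        ,   1.        ]]), 'D': array([0.02405001, 0.        , 0.        , 0.        , 0.        ]), 'cam_to_world': array([[-1.69736620e-01, -6.62271040e-01,  7.29785276e-01,
         1.33883108e+03],
       [ 9.85469845e-01, -1.09392086e-01,  1.29932891e-01,
 
[... 711 characters left out ...]
5e+03],
       [ 0.00000000e+00,  0.00000000e+00,  0.00000000e+00,
         1.00000000e+00]])}
{'camera_matrix': array([[283.90754564,   0.        , 329.01553624],
       [  0.        , 283.90754564, 203.97030729],
       [  0.        ,   0.        ,   1.        ]]), 'D': array([-0.00475898,  0.        ,  0.        ,  0.        ,  0.        ]), 'hand_eye': array([[ 9.99998683e-01,  7.38159910e-04,  1.44541948e-03,
         1.77264916e-01],
       [ 1.08604111e-03, -9.66154477e-01, -2.57961912e-01,
        -7.34167411e+01],
       [ 1.20608136e-03,  2.57963142e-01, -9.66154006e-01,
        -1.95182776e+02],
       [ 0.00000000e+00,  0.00000000e+00,  0.00000000e+00,
         1.00000000e+00]])}
```

View pics/top0.png

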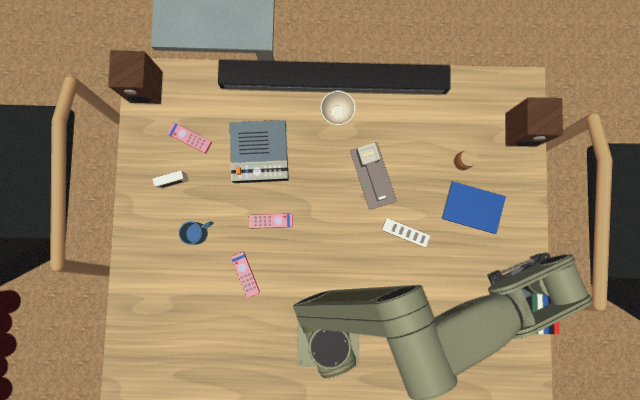

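View pics/scene0.png

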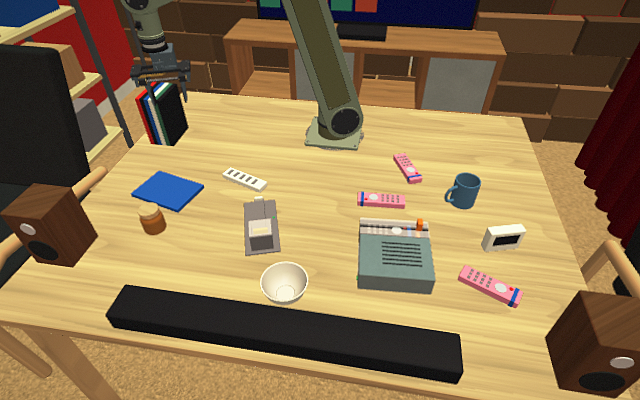

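The top view shows the player at about (258,150), with the orange tab at (239,171) and its sleeve along the lower side. The mouth is to the right, towards world -y. The cradle is at (373,175), hood up and lip at (382,198). Bar-shaped candidates are three pink remotes at (190,138), (270,220) and (245,274), the white one at (406,233), and whatever is in the sleeve at (259,172). An enlarged crop should confirm the black one is in the sleeve.

```bash
cat > h.py <<'E'
from workcell import env
import cv2,numpy as np
from scipy.spatial.transform import Rotation as R
def campose(n,st=None):
    c=env.camera_params(n)
    if n!="wrist": return c["camera_matrix"],c["D"],c["cam_to_world"]
    T=np.eye(4);T[:3,:3]=R.from_euler('xyz',st["ee_rot"],degrees=True).as_matrix();T[:3,3]=st["ee_pos"]
    return c["camera_matrix"],c["D"],T@c["hand_eye"]
def ray(n,uv,z,st=None):
    "pixels -> world points on the plane z"
    K,D,T=campose(n,st)
    u=cv2.undistortPoints(np.float64(uv).reshape(-1,1,2),K,D).reshape(-1,2)
    d=np.c_[u[:,0],-u[:,1],-np.ones(len(u))]@T[:3,:3].T
    o=T[:3,3]
    return o+d*((z-o[2])/d[:,2])[:,None]
def proj(n,P,st=None):
    K,D,T=campose(n,st); p=(np.atleast_2d(P)-T[:3,3])@T[:3,:3]
    return cv2.projectPoints(p*[1,-1,-1],np.zeros(3),np.zeros(3),K,D)[0].reshape(-1,2)
E
python3 - <<'E'
from h import *
t=cv2.imread("pics/top0.png");s=cv2.imread("pics/scene0.png")
f=lambda a,k:cv2.resize(a,None,fx=k,fy=k,interpolation=cv2.INTER_CUBIC)
A=f(t[110:215,222:302],5)[:525];B=f(t[130:215,342:402],5)
B=cv2.copyMakeBorder(B,0,A.shape[0]-B.shape[0],0,0,cv2.BORDER_CONSTANT)
cv2.imwrite("pics/c1.png",np.hstack([A,B]))
# orange tab, box
hsv=cv2.cvtColor(t,cv2.COLOR_BGR2HSV)
m=cv2.inRange(hsv,(3,170,150),(16,255,255));m[:110]=0;m[215:]=0;m[:,:222]=0;m[:,302:]=0
M=cv2.moments(m);uv=(M['m10']/M['m00'],M['m01']/M['m00']);print("tab",uv,M['m00']/255,ray("top",[uv],95))
for nm,px,z in (("box corners",[(230,121),(285,120),(287,162),(231,164)],64),("sleeve ends",[(231,182),(288,181)],64),("lip/hood",[(382,198),(359,147),(377,143),(382,160),(363,165)],69),("cradle foot",[(351,150),(379,141),(396,201),(372,209)],8)):
    print(nm,ray("top",px,z).round(0).tolist())
E
```

```text
tab (238.1764705882353, 170.2941176470588) 17.0 [[540.00178289 308.9426626   95.        ]]
box corners [[713.0, 348.0, 64.0], [721.0, 162.0, 64.0], [577.0, 150.0, 64.0], [565.0, 339.0, 64.0]]
sleeve ends [[504.0, 336.0, 64.0], [512.0, 145.0, 64.0]]
lip/hood [[462.0, -171.0, 69.0], [633.0, -91.0, 69.0], [648.0, -152.0, 69.0], [591.0, -170.0, 69.0], [572.0, -106.0, 69.0]]
cradle foot [[634.0, -69.0, 8.0], [668.0, -166.0, 8.0], [459.0, -228.0, 8.0], [429.0, -145.0, 8.0]]
```

View pics/c1.png

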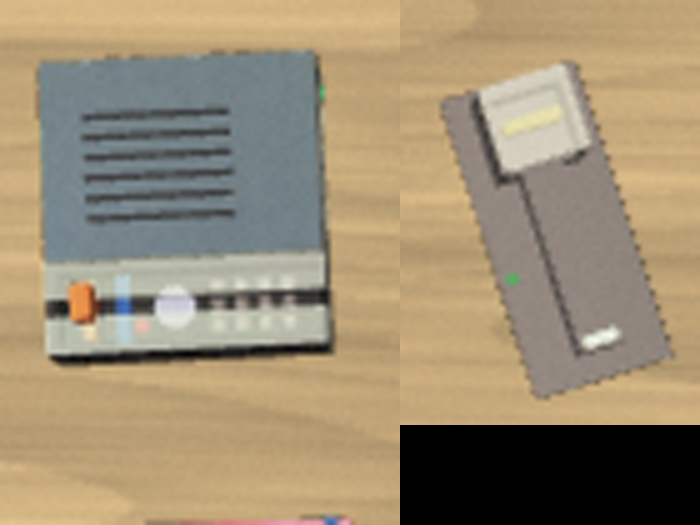

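The crop confirms it: the dark slot and blue band near (246,170) belong to the black remote inside the sleeve. The pink and white bars lying free are decoys. Next I move over the cradle for an accurate wrist view.

```bash
python3 -m pendant '[{"xyz":[-0.025,-0.055,0],"roll":0.6,"jaw":0},{"xyz":[-0.051,-0.110,0],"roll":1.3,"jaw":0},{"xyz":[-0.077,-0.166,0],"roll":2,"jaw":0},{"xyz":[-0.103,-0.222,0],"roll":2.6,"jaw":0},{"xyz":[-0.128,-0.277,0],"roll":3.3,"jaw":0},{"xyz":[-0.154,-0.332,0],"roll":4,"jaw":0},{"xyz":[-0.180,-0.388,0],"roll":4.6,"jaw":0},{"xyz":[-0.205,-0.443,0],"roll":5.3,"jaw":0}]'
python3 - <<'E'
from h import *
import pickle
st=env.state();p,d=env.grab_frame("wrist");cv2.imwrite("pics/w1.png",p);np.save("pics/w1.npy",d);pickle.dump(st,open("pics/w1.pkl","wb"));print(st)
E
```

```text
time_s: 1.1
ee_pos: [554.0, -163.3, 189.5]
ee_rot: [180.0, 0.0, -72.1]
force: [0.8, -0.6, 0.3]
gripper_width: 90.9
{'time_s': 1.1, 'qpos': array([-1.75582058e+01,  1.85732637e+01,  8.93009375e+01, -1.60148200e-02,
        7.21496438e+01,  5.45063653e+01]), 'qvel': array([ 45.17557217,  17.40026978, -25.45693704,  -0.19250408,
         7.5750432 ,  50.47597862]), 'effort': array([ -2.5462465 , -44.24018383, -21.54405355,   0.23530548,
         0.0705951 ,  -0.72890326]), 'ee_pos': array([ 554.02244125, -163.34001686,  189.54272511]), 'ee_rot': array([ 1.79971736e+02,  1.43549386e-03, -7.20596593e+01]), 'force': array([ 0.78618984, -0.56264366,  0.30158386]), 'torque': array([-0.01892737,  0.00843275,  0.04239578]), 'gripper_width': 90.88178902535712}
```

View pics/w1.png

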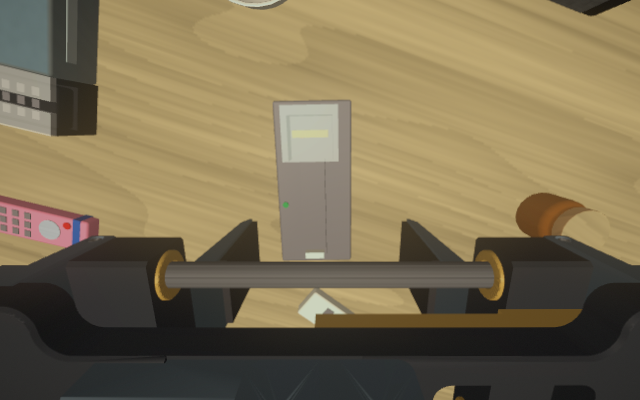

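The wrist view shows the cradle foot from about (274,100) to (351,258), the hood at the top with the yellow contact at (310,133), and the lip at (314,255). The arm was still settling, so I take another frame and measure from that.

```bash
cat > cradle.py <<'E'
from h import *
st=env.state();p,d=env.grab_frame("wrist");cv2.imwrite("pics/w2.png",p);print(st["ee_pos"],st["ee_rot"],abs(st["qvel"]).max())
hsv=cv2.cvtColor(p,cv2.COLOR_BGR2HSV)
roi=np.zeros(p.shape[:2],np.uint8);roi[60:290,230:400]=255
K,D,T=campose("wrist",st)
# depth-free: foot = not wood (low saturation)
m=cv2.inRange(hsv,(0,0,0),(179,80,255))&roi
n,l,s,c=cv2.connectedComponentsWithStats(m);
for i in np.argsort(-s[1:,4])[:3]+1: print("comp",s[i],c[i])
lb=l[180,300]; mm=(l==lb).astype(np.uint8)
cnt=max(cv2.findContours(mm,cv2.RETR_EXTERNAL,cv2.CHAIN_APPROX_NONE)[0],key=cv2.contourArea).reshape(-1,2)
# edges: fit lines to left / right / top boundary pixels
L=[];Rr=[]
for r in range(115,246):
    x=np.flatnonzero(mm[r]);L.append((x.min()-.5,r));Rr.append((x.max()+.5,r))
Tp=[(c_,np.flatnonzero(mm[:,c_]).min()-.5) for c_ in range(282,345)]
def fit(P,z):
    W=ray("wrist",P,z,st)[:,:2].astype(np.float32);v=cv2.fitLine(W,cv2.DIST_HUBER,0,.01,.01).ravel();return v[2:],v[:2]*np.sign(v[0]),np.degrees(np.arctan2(v[1],v[0]))
(l0,lv,la),(r0,rv,ra),(t0,tv,ta)=fit(L,8),fit(Rr,8),fit(Tp,8)
print("left",l0,la,"right",r0,ra,"top",t0,ta)
a=np.radians((la+ra)/2);x=np.array([np.cos(a),np.sin(a)]);y=np.array([-x[1],x[0]])
yl,yr=l0@y,r0@y;print("width",yl-yr)
xc=t0@x-110; o=x*xc+y*(yl+yr)/2;print("cradle origin",o,"yaw",np.degrees(a))
for nm,lo,hi,rr,z in (("contact",(20,50,150),(35,255,255),(110,150),50),("lip",(0,0,200),(179,60,255),(245,262),45)):
    q=cv2.inRange(hsv,lo,hi)&roi;q[:rr[0]]=0;q[rr[1]:]=0;v,u=np.nonzero(q)
    if len(u):
        w=ray("wrist",[(u.mean(),v.mean()),(u.mean(),v.min()-.5),(u.mean(),v.max()+.5)],z,st)[:,:2]-o;print(nm,len(u),u.min(),u.max(),v.min(),v.max(),"in cradle",(w@x).round(1),(w@y).round(1))
E
python3 cradle.py
```

```text
[ 559.06729973 -157.52527578  189.20859953] [-179.66785961    0.19964812  -71.84950319] 9.25321715869002
comp [  230   106   170   184 15857] [316.20867756 208.21637132]
comp [230 219  22  29 246] [238.33333333 231.20731707]
comp [256 259   1   1   1] [256. 259.]
left [533.6598   -95.843636] 18.771006 right [ 574.3993  -186.69257] 18.709347 top [ 647.5757  -103.61423] -71.94212
width 99.12128
cradle origin [ 545.20764 -144.2611 ] yaw 18.740177
contact 3959 230 399 110 149 in cradle [ 81.  103.6  59.4] [1.  0.4 1.5]
lip 35 309 326 259 260 in cradle [-82.2 -80.8 -83.6] [-0.4 -0.4 -0.4]
```

Foot width comes out at 99 mm against 100 given, so the cradle origin is (545,-144) at yaw 18.7. Next is the player.

```bash
python3 -m pendant '[{"xyz":[-0.042,-0.012,0],"roll":-10.6,"jaw":0},{"xyz":[-0.084,-0.025,0],"roll":-21.2,"jaw":0},{"xyz":[-0.126,-0.037,0],"roll":-31.8,"jaw":0},{"xyz":[-0.168,-0.049,0],"roll":-42.4,"jaw":0},{"xyz":[-0.210,-0.062,0],"roll":-53,"jaw":0},{"xyz":[-0.252,-0.074,0],"roll":-63.6,"jaw":0},{"xyz":[-0.293,-0.086,0],"roll":-74,"jaw":0},{"xyz":[-0.293,-0.086,0],"roll":-74,"jaw":0}]'
python3 - <<'E'
from h import *
import pickle
st=env.state();p,d=env.grab_frame("wrist");cv2.imwrite("pics/w3.png",p);np.save("pics/w3.npy",d);pickle.dump(st,open("pics/w3.pkl","wb"));print(st["ee_pos"],st["ee_rot"],abs(st["qvel"]).max())
E
```

```text
time_s: 2.2
ee_pos: [544.0, 141.7, 189.4]
ee_rot: [180.0, 0.1, 2.1]
force: [0.9, -1.3, 0.1]
gripper_width: 91.2
[543.99312667 141.66394007 189.38299741] [1.79991291e+02 5.44656928e-02 2.13022027e+00] 2.688951270498783
```

View pics/w3.png

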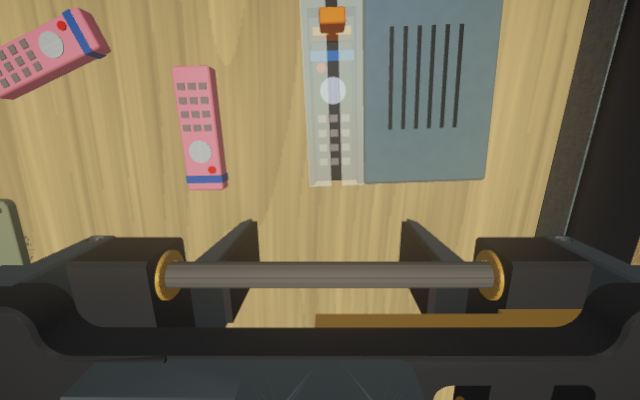

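The player in the wrist view has its mouth edge at row ~185 (cols 309-363) and the slot along col ~334. The tab is at (332,18), and the box edges are at cols 364 and 485-503.

```bash
cat > player.py <<'E'
from h import *
import pickle
st=pickle.load(open("pics/w3.pkl","rb"));p=cv2.imread("pics/w3.png");hsv=cv2.cvtColor(p,cv2.COLOR_BGR2HSV)
def ln(P,z):
    W=ray("wrist",P,z,st)[:,:2].astype(np.float32);v=cv2.fitLine(W,cv2.DIST_HUBER,0,.01,.01).ravel();return v[2:],np.degrees(np.arctan2(v[1],v[0]))%180
g=cv2.GaussianBlur(p,(3,3),0).astype(float)
# box: bluish-grey (b>r); right edge & front edge
b=((g[...,0]-g[...,2])>8).astype(np.uint8);b[:, :355]=0;b[:,520:]=0;b[195:]=0
n,l,s,c=cv2.connectedComponentsWithStats(b);b=(l==1+np.argmax(s[1:,4]))
Re=[(np.flatnonzero(b[r]).max()+.5,r) for r in range(20,165)]
Le=[(np.flatnonzero(b[r]).min()-.5,r) for r in range(20,165)]
Fe=[(c_,np.flatnonzero(b[:,c_]).max()+.5) for c_ in range(375,475)]
for nm,P in (("right",Re),("left",Le),("front",Fe)):
    print(nm,P[0],P[-1],*ln(P,64))
m=cv2.inRange(hsv,(3,170,100),(20,255,255));m[60:]=0
v,u=np.nonzero(m);print("tab px",u.min(),u.max(),v.min(),v.max())
# tab top face: brighter part
mt=m&cv2.inRange(hsv,(0,0,225),(179,255,255));v,u=np.nonzero(mt);print("top face",len(u),u.min(),u.max(),v.min(),v.max(),ray("wrist",[(u.mean(),v.mean()),(u.min()-.5,v.min()-.5),(u.max()+.5,v.max()+.5)],95,st).round(1).tolist())
# dark slot
dk=(p.max(2)<60);S=[]
for r in range(60,175):
    x=np.flatnonzero(dk[r,322:348]);
    if len(x)>4:S.append((322+x.mean(),r))
print("slot",S[0],S[-1],*ln(S,60))
E
python3 player.py
```

```text
right (np.float64(498.5), 20) (np.float64(464.5), 164) [710.4095 265.9489] 91.57949
left (np.float64(364.5), 20) (np.float64(366.5), 164) [578.85864 253.66026] 94.68358
front (375, np.float64(179.5)) (474, np.float64(153.5)) [647.45514 165.54077] 9.482651
tab px 64 344 7 35Traceback (most recent call last):
  File "player.py", line 18, in <module>
    mt=m&cv2.inRange(hsv,(0,0,225),(179,255,255));v,u=np.nonzero(mt);print("top face",len(u),u.min(),u.max(),v.min(),v.max(),ray("wrist",[(u.mean(),v.mean()),(u.min()-.5,v.min()-.5),(u.max()+.5,v.max()+.5)],95,st).round(1).tolist())
                                                                                             ~~~~~^^
    return umr_minimum(a, axis, None, out, keepdims, initial, where)
ValueError: zero-size array to reduction operation minimum which has no identity
```

```bash
cat > p2.py <<'E'
from h import *
import pickle
st=pickle.load(open("pics/w3.pkl","rb"));p=cv2.imread("pics/w3.png");hsv=cv2.cvtColor(p,cv2.COLOR_BGR2HSV)
m=cv2.inRange(hsv,(3,170,60),(20,255,255));m[60:]=0;m[:,:310]=0;m[:,355:]=0
for r in range(4,42,2): 
    x=np.flatnonzero(m[r]); print(r,(x.min(),x.max(),p[r,332].tolist()) if len(x) else None, end=' ')
print()
for nm,px,z in (("box",[(364.5,184),(485,179.5),(503,2),(363.5,2)],64),("sleeve",[(308.5,187),(301.5,2)],64),("slot",[(334.5,178),(333.5,60)],60)):
    print(nm,ray("wrist",px,z,st)[:,:2].round(1).tolist())
dk=(p.max(2)<60)
S=[(322+np.flatnonzero(dk[r,322:348]).mean(),r) for r in range(60,175) if dk[r,322:348].sum()>4]
if len(S)>20:
    W=ray("wrist",S,57,st)[:,:2].astype(np.float32);v=cv2.fitLine(W,cv2.DIST_HUBER,0,.01,.01).ravel();print("slot",v[2:],np.degrees(np.arctan2(v[1],v[0]))%180)
C=cv2.resize(p[0:200,295:375],None,fx=4,fy=3,interpolation=cv2.INTER_CUBIC);cv2.imwrite("pics/c2.png",C)
E
python3 p2.py
```

```text
4 None 6 None 8 (np.int64(320), np.int64(343), [50, 138, 205]) 10 (np.int64(319), np.int64(344), [51, 139, 205]) 12 (np.int64(319), np.int64(344), [53, 140, 205]) 14 (np.int64(319), np.int64(344), [54, 141, 206]) 16 (np.int64(320), np.int64(344), [54, 140, 205]) 18 (np.int64(320), np.int64(344), [55, 141, 206]) 20 (np.int64(320), np.int64(344), [54, 140, 205]) 22 (np.int64(320), np.int64(344), [45, 112, 190]) 24 (np.int64(320), np.int64(336), [39, 66, 120]) 26 (np.int64(321), np.int64(342), [39, 65, 117]) 28 (np.int64(323), np.int64(334), [40, 66, 117]) 30 (np.int64(322), np.int64(331), [41, 66, 117]) 32 (np.int64(327), np.int64(336), [42, 67, 117]) 34 (np.int64(327), np.int64(336), [42, 67, 118]) 36 None 38 None 40 None 
box [[584.7, 154.4], [722.1, 164.6], [708.8, 341.2], [571.4, 336.0]]
sleeve [[520.6, 148.5], [510.4, 333.8]]
slot [[550.2, 159.4], [544.0, 283.6]]
```

View pics/c2.png

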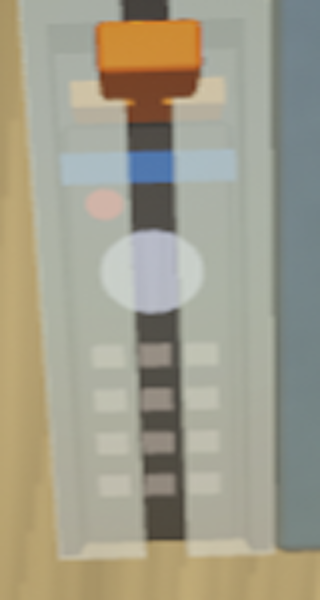

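```bash
python3 - <<'E'
from h import *
import pickle
st=pickle.load(open("pics/w3.pkl","rb"))
t=ray("wrist",[(332.2,14.7),(332.2,7),(332.2,22.3)],95,st);print(t)
for a in (92.5,93.2,94): print(a,t[0,:2]-162*np.array([np.cos(np.radians(a)),np.sin(np.radians(a))]))
print(ray("wrist",[(309.5,185.5),(363.5,183.5),(336,184.5)],64,st))
E
```

```text
[[541.17219417 313.29977998  95.        ]
 [540.93633534 319.35945192  95.        ]
 [541.40775986 307.24815918  95.        ]]
92.5 [548.23853492 151.45396808]
93.2 [550.21527798 151.55237618]
94 [552.47274292 151.69440383]
[[521.738473   150.31309509  64.        ]
 [583.56378529 154.89099741  64.        ]
 [552.10767868 152.58248547  64.        ]]
```

The tab is at (541,313). The mouth is at (551,152), measured edge width 62 mm, and the player yaw is about 93.6. Everything agrees. Next I close the jaws, go behind the tab and lower.

```bash
python3 -m pendant '[{"xyz":[0,-0.052,0],"roll":-0.5,"jaw":1},{"xyz":[0,-0.105,0],"roll":-1,"jaw":1},{"xyz":[0.001,-0.158,0],"roll":-1.7,"jaw":1},{"xyz":[0.001,-0.210,0],"roll":-1.7,"jaw":1},{"xyz":[0.001,-0.210,0.005],"roll":-1.7,"jaw":1},{"xyz":[0.001,-0.210,0.040],"roll":-1.7,"jaw":1},{"xyz":[0.001,-0.210,0.080],"roll":-1.7,"jaw":1},{"xyz":[0.001,-0.210,0.110],"roll":-1.7,"jaw":1}]' 15
python3 -m pendant '[{"xyz":[0,0,0],"roll":0,"jaw":1},{"xyz":[0,0.005,0],"roll":0,"jaw":1},{"xyz":[0,0.010,0],"roll":0,"jaw":1},{"xyz":[0,0.016,0],"roll":0,"jaw":1},{"xyz":[0,0.022,0],"roll":0,"jaw":1},{"xyz":[0,0.030,0],"roll":0,"jaw":1},{"xyz":[0,0.040,0],"roll":0,"jaw":1},{"xyz":[0,0.050,0],"roll":0,"jaw":1}]'
```

```text
time_s: 3.25
ee_pos: [538.4, 346.8, 77.9]
ee_rot: [179.9, 0.1, 3.5]
force: [-0.9, 0.1, -0.6]
gripper_width: 14.1
time_s: 4.25
ee_pos: [541.6, 299.4, 79.8]
ee_rot: [180.0, 0.0, 3.7]
force: [0.1, -0.7, -0.5]
gripper_width: 0.3
```

```bash
cat > tab.py <<'E'
from h import *
import sys
def tab(n,p):
    hsv=cv2.cvtColor(p,cv2.COLOR_BGR2HSV);m=cv2.inRange(hsv,(3,170,60),(16,255,255))
    a=proj(n,[[541,313,80],[551,200,80]]).astype(int);q=np.zeros_like(m);x0,y0=a.min(0)-25;x1,y1=a.max(0)+25;q[y0:y1,x0:x1]=255
    v,u=np.nonzero(m&q);return (len(u),ray(n,[(u.mean(),v.mean())],81)[0,:2].round(1)) if len(u) else None
for n in("scene","top"):
    p,_=env.grab_frame(n);cv2.imwrite(f"pics/{n}_{sys.argv[1]}.png",p);print(n,tab(n,cv2.imread(f"pics/{n}0.png")),tab(n,p))
print(env.state()["ee_pos"],env.state()["force"])
E
python3 tab.py a
```

```text
scene (67, array([541.9, 311.7])) (56, array([544.4, 311.8]))
top (25, array([541.9, 309. ])) None
[541.66665715 298.90138519  79.81027801] [-0.20443325  0.43820404 -0.51172695]
```

```bash
python3 - <<'E'
import cv2
p=cv2.imread("pics/scene_a.png")[120:300,330:500];cv2.imwrite("pics/c3.png",cv2.resize(p,None,fx=3.3,fy=3.3,interpolation=cv2.INTER_CUBIC))
E
```

```text
(no output)
```

View pics/c3.png

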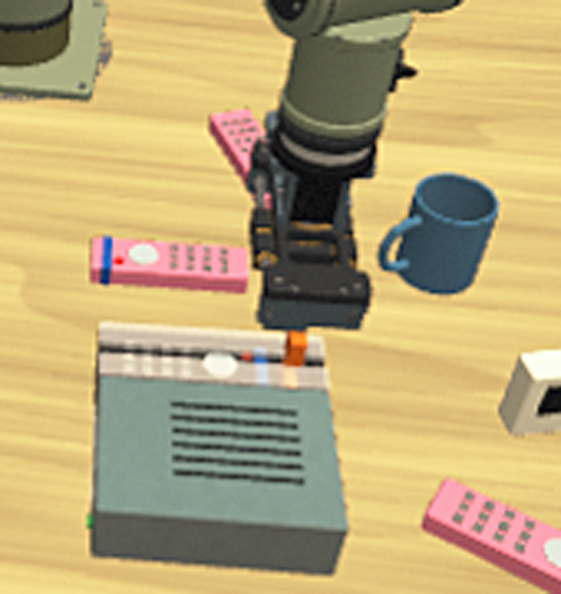

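```bash
python3 - <<'E'
from h import *
print(proj("scene",[[541.6,299,80],[541,347,80],[541,313,81],[541.6,299,158],[630,299,158]]))
s=env.state();print(s)
for n in("a",):
    for c in ("scene","top"): pass
a=cv2.imread("pics/scene_a.png");w,_=env.grab_frame("wrist");cv2.imwrite("pics/w4.png",w)
hsv=cv2.cvtColor(a,cv2.COLOR_BGR2HSV);m=cv2.inRange(hsv,(3,170,60),(16,255,255));v,u=np.nonzero(m[210:240,395:445]);print(u.min()+395,u.max()+395,v.min()+210,v.max()+210)
a=cv2.imread("pics/scene0.png")
hsv=cv2.cvtColor(a,cv2.COLOR_BGR2HSV);m=cv2.inRange(hsv,(3,170,60),(16,255,255));v,u=np.nonzero(m[210:240,395:445]);print(u.min()+395,u.max()+395,v.min()+210,v.max()+210)
E
```

```text
[[414.24748492 224.25381646]
 [432.1249627  226.17141992]
 [419.49589559 224.44659086]
 [418.82334457 203.42852581]
 [419.28449921 227.4799519 ]]
{'time_s': 4.35, 'qpos': array([ 2.78382090e+01,  2.70017539e+01,  9.26198814e+01, -2.49292699e-02,
        6.04061333e+01,  2.42641227e+01]), 'qvel': array([ 0.80272814,  0.34546761, -0.70436687,  0.80886303, -0.16805301,
        0.56648865]), 'effort': array([-2.65501589e-01, -4.71354818e+01, -2.08160627e+01,  1.36500096e-02,
        2.36087618e-02, -5.49761066e-02]), 'ee_pos': array([541.66665715, 298.90138519,  79.81027801]), 'ee_rot': array([1.79968831e+02, 1.64119767e-02, 3.58639841e+00]), 'force': array([-0.20443325,  0.43820404, -0.51172695]), 'torque': array([ 0.02364571, -0.06430641, -0.01566464]), 'gripper_width': 0.5525836649162548}
415 422 220 230
405 422 218 230
```

View pics/w4.png

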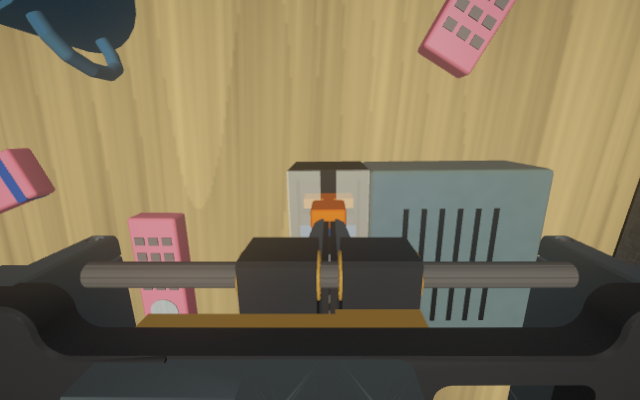

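```bash
python3 - <<'E'
from h import *
st=env.state();p=cv2.imread("pics/w4.png");hsv=cv2.cvtColor(p,cv2.COLOR_BGR2HSV)
m=cv2.inRange(hsv,(3,170,60),(16,255,255));m[:190]=0;m[240:]=0;m[:,:290]=0;m[:,370:]=0
for r in range(190,240,2):
    x=np.flatnonzero(m[r]); 
    if len(x):print(r,x.min(),x.max(),p[r,(x.min()+x.max())//2])
print(ray("wrist",[(328,202),(328,212),(328,222),(312,212),(346,212)],95,st).round(1))
print("sleeve end",ray("wrist",[(289,170),(369,170),(289,163),(328,170)],64,st).round(1))
print(proj("wrist",[[541.6,299,80]],st))
E
python3 -m pendant '[{"xyz":[0,0,0],"roll":0,"jaw":1},{"xyz":[0,0.002,0],"roll":0,"jaw":1},{"xyz":[0,0.004,0],"roll":0,"jaw":1},{"xyz":[0,0.006,0],"roll":0,"jaw":1},{"xyz":[0,0.008,0],"roll":0,"jaw":1},{"xyz":[0,0.010,0],"roll":0,"jaw":1},{"xyz":[0,0.010,0],"roll":0,"jaw":1},{"xyz":[0,0.010,0],"roll":0,"jaw":1}]'
python3 tab.py b
```

```text
194 321 334 [ 42  85 154]
196 321 334 [ 42  85 154]
198 321 334 [ 42  84 154]
200 321 335 [ 41  83 153]
202 313 342 [ 42  84 153]
204 313 343 [ 42  84 154]
206 312 343 [ 41  84 155]
208 312 344 [ 43  85 157]
210 311 344 [ 44 117 203]
212 311 345 [ 46 132 210]
214 311 345 [ 47 133 210]
216 311 345 [ 46 133 210]
218 311 345 [ 46 132 210]
220 311 345 [ 45 120 195]
222 311 345 [ 45  73 111]
224 311 329 [68 72 75]
226 312 329 [68 72 74]
[[540.  325.7  95. ]
 [540.4 318.9  95. ]
 [540.9 312.   95. ]
 [529.9 318.3  95. ]
 [552.3 319.7  95. ]]
sleeve end [[509.9 340.5  64. ]
 [569.4 344.2  64. ]
 [509.8 345.7  64. ]
 [538.9 342.3  64. ]]
[[327.99025446 232.3600817 ]]
time_s: 5.4
ee_pos: [542.3, 290.2, 79.8]
ee_rot: [180.0, -0.0, 3.6]
force: [0.5, -0.0, 0.0]
gripper_width: 0.1
scene (67, array([541.9, 311.7])) (64, array([542.3, 312.4]))
top (25, array([541.9, 309. ])) None
[542.29578658 290.23854867  79.84141587] [-0.33756134  0.65200326  0.18652277]
```

```bash
python3 - <<'E'
from h import *
t=[cv2.imread(f"pics/{f}.png") for f in("scene0","scene_b","top0","top_b")]
f=lambda a:cv2.resize(a,None,fx=3,fy=3,interpolation=cv2.INTER_CUBIC)
A=np.hstack([f(a[195:300,345:445]) for a in t[:2]]);A2=np.hstack([f(a[110:190,215:315]) for a in t[2:]])
cv2.imwrite("pics/c4.png",np.vstack([A,A2]))
E
```

```text
(no output)
```

View pics/c4.png

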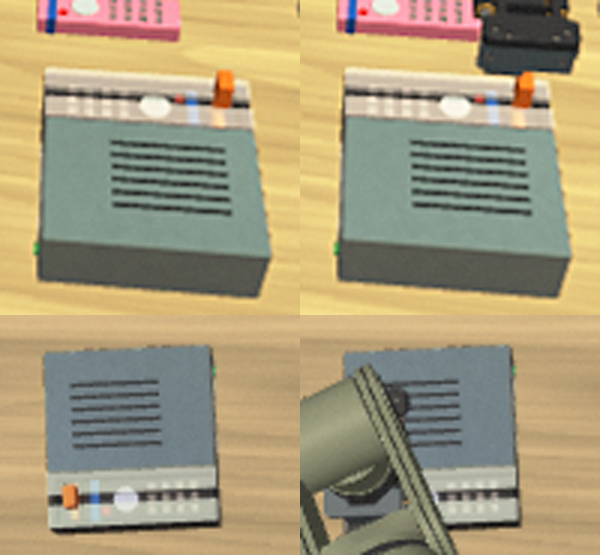

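Nothing has moved: the tab is still at rest, at (225,97) in the enlargement, and the fingers ended up on its mouth side without any force. Instead of pushing with shut tips I'll straddle the tab and grip it. The finger opening will then tell me whether I have it.

```bash
python3 -m pendant '[{"xyz":[0,0,-0.025],"roll":0,"jaw":0.45},{"xyz":[0,0,-0.050],"roll":0,"jaw":0.45},{"xyz":[0,-0.012,-0.050],"roll":0,"jaw":0.45},{"xyz":[0,-0.023,-0.050],"roll":0,"jaw":0.45},{"xyz":[0,-0.023,-0.050],"roll":0,"jaw":0.45},{"xyz":[0,-0.023,-0.040],"roll":0,"jaw":0.45},{"xyz":[0,-0.023,-0.020],"roll":0,"jaw":0.45},{"xyz":[0,-0.023,0.004],"roll":0,"jaw":0.45}]' 15
python3 -m pendant '[{"xyz":[0,0,0],"roll":0,"jaw":0.45},{"xyz":[0,0,0],"roll":0,"jaw":0.8},{"xyz":[0,0,0],"roll":0,"jaw":1},{"xyz":[0,0,0],"roll":0,"jaw":1},{"xyz":[0,0,0],"roll":0,"jaw":1},{"xyz":[0,0,0],"roll":0,"jaw":1},{"xyz":[0,0,0],"roll":0,"jaw":1},{"xyz":[0,0,0],"roll":0,"jaw":1}]'
python3 tab.py c
```

```text
time_s: 6.5
ee_pos: [540.6, 312.7, 74.4]
ee_rot: [180.0, 0.0, 3.6]
force: [-0.4, -0.1, -0.2]
gripper_width: 50.2
time_s: 7.5
ee_pos: [540.8, 313.1, 75.8]
ee_rot: [180.0, 0.0, 3.6]
force: [-0.0, -0.4, -0.5]
gripper_width: 0.6
scene (67, array([541.9, 311.7])) (48, array([547.7, 311.8]))
top (25, array([541.9, 309. ])) None
[540.80201406 313.13172122  75.74921531] [-0.53353048  0.23868686  0.1252634 ]
```

```bash
python3 - <<'E'
from h import *
st=env.state();p,d=env.grab_frame("wrist");cv2.imwrite("pics/w5.png",p)
K,D,T=campose("wrist",st);H=env.camera_params("wrist")["hand_eye"]
print(proj("wrist",[st["ee_pos"],[541,313,95]],st))
for u in (314,322,328,334,342):
  print(u)
  for v in range(190,262,5):
    x=cv2.undistortPoints(np.float64([[[u,v]]]),K,D)[0,0];z=d[v,u];c=np.array([x[0]*z,-x[1]*z,-z,1])
    print("  ",v,p[v,u].tolist(),round(float(z)),"tool",(H@c)[:3].round(0).tolist(),"world",(T@c)[:3].round(0).tolist())
E
```

```text
[[328.18697566 231.58544314]
 [328.39245266 241.9595628 ]]
314
   190 [104, 118, 125] 211 tool [-11.0, -29.0, 12.0] world [528.0, 341.0, 64.0]
   195 [149, 166, 170] 212 tool [-11.0, -25.0, 12.0] world [529.0, 337.0, 64.0]
   200 [150, 165, 170] 213 tool [-11.0, -21.0, 12.0] world [529.0, 333.0, 64.0]
   205 [149, 165, 170] 216 tool [-11.0, -17.0, 13.0] world [529.0, 329.0, 63.0]
   210 [147, 169, 184] 215 tool [-11.0, -13.0, 11.0] world [529.0, 326.0, 64.0]
   215 [145, 171, 192] 218 tool [-11.0, -9.0, 13.0] world [529.0, 321.0, 63.0]
   220 [95, 134, 176] 210 tool [-11.0, -7.0, 5.0] world [530.0, 320.0, 71.0]
   225 [65, 73, 78] 165 tool [-8.0, -18.0, -38.0] world [532.0, 331.0, 114.0]
   230 [68, 72, 73] 158 tool [-8.0, -18.0, -47.0] world [532.0, 331.0, 122.0]
   235 [67, 71, 72] 151 tool [-7.0, -18.0, -53.0] world [532.0, 331.0, 129.0]
   240 [43, 50, 55] 90 tool [-4.0, -39.0, -111.0] world [534.0, 352.0, 187.0]
   245 [42, 48, 53] 88 tool [-4.0, -38.0, -113.0] world [534.0, 351.0, 189.0]
   250 [40, 46, 51] 82 tool [-4.0, -39.0, -119.0] world [535.0, 352.0, 195.0]
   255 [39, 4
[... 4069 characters left out ...]
0, 64.0]
   220 [82, 121, 166] 208 tool [10.0, -8.0, 3.0] world [550.0, 322.0, 73.0]
   225 [68, 71, 71] 165 tool [8.0, -19.0, -39.0] world [548.0, 332.0, 114.0]
   230 [68, 71, 70] 159 tool [8.0, -18.0, -46.0] world [548.0, 332.0, 121.0]
   235 [68, 70, 69] 151 tool [8.0, -18.0, -54.0] world [547.0, 332.0, 130.0]
   240 [43, 48, 52] 90 tool [5.0, -39.0, -111.0] world [543.0, 352.0, 187.0]
   245 [42, 47, 51] 87 tool [5.0, -38.0, -114.0] world [543.0, 352.0, 190.0]
   250 [41, 46, 49] 83 tool [4.0, -38.0, -118.0] world [543.0, 352.0, 194.0]
   255 [40, 48, 53] 81 tool [4.0, -38.0, -121.0] world [543.0, 351.0, 196.0]
   260 [42, 61, 74] 81 tool [4.0, -37.0, -121.0] world [543.0, 350.0, 197.0]
```

```bash
python3 - <<'E'
from h import *
print({k:getattr(env,k) for k in dir(env) if not k.startswith('_') and not callable(getattr(env,k))})
d=np.load("pics/w3.npy");K=env.camera_params("wrist")["camera_matrix"];H=env.camera_params("wrist")["hand_eye"]
v,u=np.mgrid[0:400,0:640];P=np.stack([(u-K[0,2])/K[0,0]*d,-(v-K[1,2])/K[1,1]*d,-d],-1)@H[:3,:3].T+H[:3,3]
for nm,sl in (("left",(slice(215,330),slice(190,262))),("right",(slice(215,330),slice(396,470)))):
    q=P[sl].reshape(-1,3);q=q[(d[sl].ravel()>0)&(q[:,2]<60)];
    for z in range(-100,30,10):
        k=q[(q[:,2]>=z)&(q[:,2]<z+10)]
        if len(k):print(nm,z,len(k),k.min(0).round(),k.max(0).round())
E
```

```text
{'grip_point_offset': 18.8}
left -100 476 [ -49.  -15. -100.] [-47.  10. -90.]
left -90 588 [-58. -19. -90.] [-44.  16. -80.]
left -80 660 [-57. -19. -80.] [-44.  18. -70.]
left -70 409 [-57. -19. -70.] [-44.  16. -60.]
left -60 318 [-56. -19. -60.] [-44.  16. -50.]
left -50 268 [-54. -19. -50.] [-44.   2. -40.]
left -40 253 [-54. -18. -40.] [-44.   7. -30.]
left -30 130 [-52. -18. -30.] [-44.  10. -23.]
right -100 311 [  49.  -14. -100.] [ 50.   3. -90.]
right -90 422 [ 45. -19. -90.] [ 59.  10. -80.]
right -80 616 [ 45. -18. -80.] [ 58.  16. -70.]
right -70 411 [ 45. -18. -70.] [ 57.  16. -60.]
right -60 311 [ 46. -19. -60.] [ 57.  16. -50.]
right -50 270 [ 46. -18. -50.] [ 55.   2. -40.]
right -40 249 [ 45. -19. -40.] [ 55.   8. -30.]
right -30 133 [ 46. -18. -30.] [ 54.   9. -23.]
```

The depth data explains the miss. The real fingertips end about 23-24 mm short of the reported TCP, at tool z ≈ -23. At the reported z = 76 they hovered at about 99 mm, just above the 95 mm tab. From here I count tips as ee_z + 24. I open, descend and grip again.

```bash
python3 -m pendant '[{"xyz":[0,0,-0.010],"roll":0,"jaw":0.45},{"xyz":[0,0,-0.010],"roll":0,"jaw":0.45},{"xyz":[0,0,-0.010],"roll":0,"jaw":0.45},{"xyz":[0,0,-0.010],"roll":0,"jaw":0.45},{"xyz":[0,0,-0.006],"roll":0,"jaw":0.45},{"xyz":[0,0,0.006],"roll":0,"jaw":0.45},{"xyz":[0,0,0.018],"roll":0,"jaw":0.45},{"xyz":[0,0,0.026],"roll":0,"jaw":0.45}]' 15
python3 -m pendant '[{"xyz":[0,0,0],"roll":0,"jaw":0.8},{"xyz":[0,0,0],"roll":0,"jaw":0.9},{"xyz":[0,0,0],"roll":0,"jaw":0.9},{"xyz":[0,0,0],"roll":0,"jaw":0.9},{"xyz":[0,0,0],"roll":0,"jaw":0.9},{"xyz":[0,0.005,0],"roll":0,"jaw":0.9},{"xyz":[0,0.010,0],"roll":0,"jaw":0.9},{"xyz":[0,0.015,0],"roll":0,"jaw":0.9}]'
```

```text
time_s: 8.65
ee_pos: [540.2, 312.8, 48.3]
ee_rot: [179.9, 0.1, 3.7]
force: [-0.5, -0.7, -0.6]
gripper_width: 50.0
time_s: 9.65
ee_pos: [541.2, 298.6, 50.2]
ee_rot: [-179.9, 0.0, 3.6]
force: [-4.6, 2.4, 5.3]
gripper_width: 23.7
```

Gripped: the opening is 23.7 mm on the 24 mm tab, and the spring force shows. Now the rest of the stroke.

```bash
python3 -m pendant '[{"xyz":[0,0.006,0],"roll":0,"jaw":0.9},{"xyz":[0,0.012,0],"roll":0,"jaw":0.9},{"xyz":[0,0.018,0],"roll":0,"jaw":0.9},{"xyz":[0,0.024,0],"roll":0,"jaw":0.9},{"xyz":[0,0.030,0],"roll":0,"jaw":0.9},{"xyz":[0,0.035,0],"roll":0,"jaw":0.9},{"xyz":[0,0.039,0],"roll":0,"jaw":0.9},{"xyz":[0,0.042,0],"roll":0,"jaw":0.9}]'
python3 -m pendant '[{"xyz":[0,0.001,0],"roll":0,"jaw":0.9},{"xyz":[0,0.002,0],"roll":0,"jaw":0.9},{"xyz":[0,0.003,0],"roll":0,"jaw":0.9},{"xyz":[0,0.004,0],"roll":0,"jaw":0.9},{"xyz":[0,0.005,0],"roll":0,"jaw":0.9},{"xyz":[0,0.006,0],"roll":0,"jaw":0.9},{"xyz":[0,0.006,0],"roll":0,"jaw":0.9},{"xyz":[0,0.006,0],"roll":0,"jaw":0.9}]'
```

```text
time_s: 10.65
ee_pos: [544.1, 257.3, 50.2]
ee_rot: [-179.9, -0.0, 3.6]
force: [-5.6, 6.2, 3.8]
gripper_width: 23.9
time_s: 11.65
ee_pos: [544.5, 253.3, 50.3]
ee_rot: [-179.7, -0.0, 3.6]
force: [-4.1, 9.7, 2.2]
gripper_width: 23.8
```

The stroke is about 60 mm and the force rose to 9.7 N against the stop. Now I release, rise and go over the tail.

```bash
python3 -m pendant '[{"xyz":[0,0,0],"roll":0,"jaw":0.45},{"xyz":[0,0,0],"roll":0,"jaw":0.45},{"xyz":[0,0,0],"roll":0,"jaw":0.45},{"xyz":[0,0,-0.030],"roll":0,"jaw":0.3},{"xyz":[0,0,-0.070],"roll":0,"jaw":0.2},{"xyz":[0,0.042,-0.080],"roll":0,"jaw":0.2},{"xyz":[0,0.085,-0.080],"roll":0,"jaw":0.2},{"xyz":[0,0.127,-0.080],"roll":0,"jaw":0.2}]'
python3 -m pendant '[{"xyz":[0,0,0],"roll":0,"jaw":0.2},{"xyz":[0,0,0],"roll":0,"jaw":0.2},{"xyz":[0,0,0],"roll":0,"jaw":0.2},{"xyz":[0,0,0],"roll":0,"jaw":0.2},{"xyz":[0,0,0],"roll":0,"jaw":0.2},{"xyz":[0,0,0],"roll":0,"jaw":0.2},{"xyz":[0,0,0],"roll":0,"jaw":0.2},{"xyz":[0,0,0],"roll":0,"jaw":0.2}]'
python3 - <<'E'
from h import *
import pickle
st=env.state();p,d=env.grab_frame("wrist");cv2.imwrite("pics/w6.png",p);np.save("pics/w6.npy",d);pickle.dump(st,open("pics/w6.pkl","wb"));print(st["ee_pos"],st["ee_rot"],st["gripper_width"])
print(proj("wrist",[[551.3,152,64],[554.3,105,52]],st))
E
```

```text
time_s: 12.65
ee_pos: [553.3, 122.0, 130.1]
ee_rot: [180.0, -0.1, 3.7]
force: [0.2, -0.2, 0.6]
gripper_width: 73.2
time_s: 13.65
ee_pos: [552.9, 123.5, 129.8]
ee_rot: [180.0, -0.0, 3.6]
force: [1.4, 0.3, 0.1]
gripper_width: 73.1
[552.90736288 123.52437042 129.83746433] [ 1.79996025e+02 -1.83860766e-03  3.64847596e+00] 73.13868932076842
[[328.54235441 177.7689157 ]
 [328.63302639 221.84480737]]
```

View pics/w6.png

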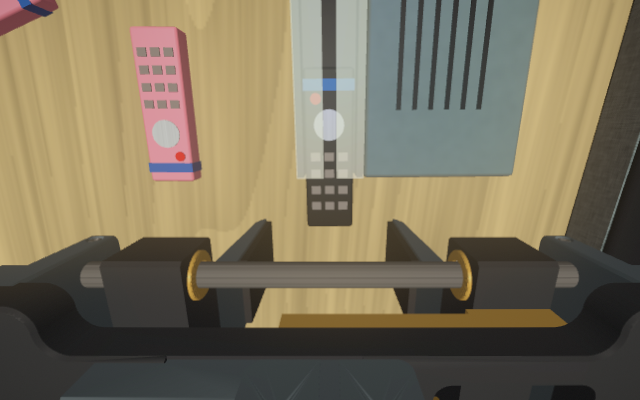

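The black remote now protrudes, tail edge at row 225, cols 307-352, about 50 mm out. The slide is back, and nothing else appears disturbed. Descend and grip.

```bash
python3 -m pendant '[{"xyz":[0,0,0.025],"roll":0,"jaw":0.2},{"xyz":[0,0,0.050],"roll":0,"jaw":0.2},{"xyz":[0,0,0.075],"roll":0,"jaw":0.2},{"xyz":[0,0,0.100],"roll":0,"jaw":0.2},{"xyz":[0,0,0.120],"roll":0,"jaw":0.2},{"xyz":[0,0,0.128],"roll":0,"jaw":0.2},{"xyz":[0,0,0.128],"roll":0,"jaw":0.2},{"xyz":[0,0,0.128],"roll":0,"jaw":0.2}]' 20
python3 -m pendant '[{"xyz":[0,0,0],"roll":0,"jaw":0.7},{"xyz":[0,0,0],"roll":0,"jaw":0.8},{"xyz":[0,0,0],"roll":0,"jaw":0.8},{"xyz":[0,0,0],"roll":0,"jaw":0.8},{"xyz":[0,0,0],"roll":0,"jaw":0.8},{"xyz":[0,0,0],"roll":0,"jaw":0.8},{"xyz":[0,0.003,0],"roll":0,"jaw":0.8},{"xyz":[0,0.010,0],"roll":0,"jaw":0.8}]' 20
```

```text
time_s: 14.7
ee_pos: [553.7, 123.7, 2.7]
ee_rot: [-180.0, -0.1, 3.7]
force: [0.2, -0.6, 0.7]
gripper_width: 72.9
time_s: 15.7
ee_pos: [553.9, 113.9, 2.0]
ee_rot: [-180.0, -0.0, 3.7]
force: [-0.4, 2.6, 1.3]
gripper_width: 45.9
```

```bash
python3 -m pendant '[{"xyz":[0,0.013,0],"roll":0,"jaw":0.8},{"xyz":[0,0.028,0],"roll":0,"jaw":0.8},{"xyz":[0,0.043,0],"roll":0,"jaw":0.8},{"xyz":[0,0.058,0],"roll":0,"jaw":0.8},{"xyz":[0,0.073,0],"roll":0,"jaw":0.8},{"xyz":[0,0.088,0],"roll":0,"jaw":0.8},{"xyz":[0,0.103,0],"roll":0,"jaw":0.8},{"xyz":[0,0.115,0],"roll":0,"jaw":0.8}]'
python3 - <<'E'
from h import *
import pickle
st=env.state();p,d=env.grab_frame("wrist");cv2.imwrite("pics/w7.png",p);print(st["ee_pos"],st["ee_rot"],st["force"],st["torque"])
hsv=cv2.cvtColor(p,cv2.COLOR_BGR2HSV);m=cv2.inRange(hsv,(100,120,60),(125,255,255));m[:,:280]=0;m[:,380:]=0;v,u=np.nonzero(m);print("band",len(u),u.min(),u.max(),v.min(),v.max())
print("pred level band rows",proj("wrist",[st["ee_pos"]+np.array([-.0637,.998,0])*r+[0,0,24+26] for r in (90,110,128)],st))
K,D,T=campose("wrist",st)
for v in range(20,222,12):
    x=cv2.undistortPoints(np.float64([[[329,v]]]),K,D)[0,0];z=d[v,329];print(v,(T@np.array([x[0]*z,-x[1]*z,-z,1]))[:3].round(1),p[v,329])
E
```

```text
time_s: 16.7
ee_pos: [560.5, -2.7, 1.5]
ee_rot: [180.0, 0.1, 3.6]
force: [0.3, 0.1, -2.0]
gripper_width: 46.1
[560.50474827  -2.65451278   1.45347153] [1.79963384e+02 5.60755976e-02 3.64821200e+00] [ 0.34793866  0.10058406 -1.97446318] [-0.0705316  -0.12414592 -0.03872704]
band 2332 280 378 31 55
pred level band rows [[327.44779715  91.40217818]
 [327.33704547  45.12511293]
 [327.23021423   0.35336947]]
20 [553.6 117.9  50. ] [64 69 73]
32 [553.9 112.7  50.9] [184 124  78]
44 [554.2 107.7  51.1] [185 125  80]
56 [554.5 102.7  50.9] [70 71 76]
68 [554.9  97.6  50.7] [70 71 76]
80 [555.2  92.2  51.9] [72 73 78]
92 [555.5  86.9  52.2] [196 184 182]
104 [555.9  81.4  52.4] [208 197 195]
116 [556.2  75.9  52.3] [207 198 195]
128 [556.6  70.3  52.5] [205 198 195]
140 [556.9  64.6  52.2] [203 198 195]
152 [557.3  58.6  51.1] [70 73 78]
164 [557.7  52.6  51.9] [67 70 74]
176 [558.1  46.4  51.4] [132 142 152]
188 [558.5  40.1  51.5] [108 116 125]
200 [558.9  33.7  51.3] [57 62 68]
212 [559.3  27.5  52.7] [126 137 147]
```

The remote is fully out and level. Lift it and check the tilt.

```bash
cat > tilt.py <<'E'
from h import *
st=env.state();p,d=env.grab_frame("wrist");print("ee",st["ee_pos"].round(1),st["ee_rot"].round(2),"F",st["force"].round(1),"w",round(st["gripper_width"],1),"t",st["time_s"])
H=env.camera_params("wrist")["hand_eye"];K,D,T=campose("wrist",st)
v,u=np.mgrid[4:225:3,316:342:3];v=v.ravel();u=u.ravel();z=d[v,u]
x=cv2.undistortPoints(np.c_[u,v].astype(float).reshape(-1,1,2),K,D).reshape(-1,2);P=np.c_[x[:,0]*z,-x[:,1]*z,-z]@H[:3,:3].T+H[:3,3]
ok=(z>0)&(P[:,2]>-75)&(P[:,2]<-20);P=P[ok]
for _ in range(4):
    c=np.polyfit(P[:,1],P[:,2],1);r=P[:,2]-np.polyval(c,P[:,1]);P=P[abs(r)<max(2,2*r.std())]
print("n",len(P),"nose-down deg",-np.degrees(np.arctan(c[0])).round(2),"top at grasp: tool z",c[1].round(1),"y range",P[:,1].min().round(),P[:,1].max().round(),"rms",r.std().round(2))
E
python3 -m pendant '[{"xyz":[0,0,-0.005],"roll":0,"jaw":0.8},{"xyz":[0,0,-0.015],"roll":0,"jaw":0.8},{"xyz":[0,0,-0.030],"roll":0,"jaw":0.8},{"xyz":[0,0,-0.045],"roll":0,"jaw":0.8},{"xyz":[0,0,-0.055],"roll":0,"jaw":0.8},{"xyz":[0,0,-0.060],"roll":0,"jaw":0.8},{"xyz":[0,0,-0.060],"roll":0,"jaw":0.8},{"xyz":[0,0,-0.060],"roll":0,"jaw":0.8}]'
python3 tilt.py
```

```text
time_s: 17.75
ee_pos: [560.4, -1.2, 61.4]
ee_rot: [-180.0, 0.1, 3.6]
force: [-0.2, 0.8, -2.5]
gripper_width: 45.5
ee [560.4  -1.2  61.4] [-1.80e+02  6.00e-02  3.65e+00] F [-0.2  0.8 -2.5] w 45.5 t 17.75
n 644 nose-down deg 0.25 top at grasp: tool z -50.7 y range -125.0 -23.0 rms 0.78
```

```bash
python3 -m pendant '[{"xyz":[-0.015,0.021,-0.01],"roll":9.4,"jaw":0.8},{"xyz":[-0.030,0.042,-0.01],"roll":18.7,"jaw":0.8},{"xyz":[-0.045,0.063,-0.01],"roll":28.1,"jaw":0.8},{"xyz":[-0.060,0.084,-0.01],"roll":37.4,"jaw":0.8},{"xyz":[-0.075,0.105,-0.01],"roll":46.8,"jaw":0.8},{"xyz":[-0.090,0.126,-0.01],"roll":56.2,"jaw":0.8},{"xyz":[-0.105,0.147,-0.01],"roll":65.5,"jaw":0.8},{"xyz":[-0.120,0.167,-0.01],"roll":74.9,"jaw":0.8}]'
python3 -m pendant '[{"xyz":[0,0,0],"roll":0,"jaw":0.8},{"xyz":[0,0,0],"roll":0,"jaw":0.8},{"xyz":[0,0,0],"roll":0,"jaw":0.8},{"xyz":[0,0,0],"roll":0,"jaw":0.8},{"xyz":[0,0,0],"roll":0,"jaw":0.8},{"xyz":[0,0,0],"roll":0,"jaw":0.8},{"xyz":[0,0,0],"roll":0,"jaw":0.8},{"xyz":[0,0,0],"roll":0,"jaw":0.8}]'
python3 tilt.py; python3 - <<'E'
from h import *
import pickle
st=env.state();p,d=env.grab_frame("wrist");cv2.imwrite("pics/w8.png",p);pickle.dump(st,open("pics/w8.pkl","wb"))
E
```

```text
time_s: 18.8
ee_pos: [450.9, -176.1, 71.4]
ee_rot: [180.0, 0.0, -71.6]
force: [-0.4, -0.1, -1.1]
gripper_width: 46.2
time_s: 19.8
ee_pos: [451.7, -175.5, 71.8]
ee_rot: [-180.0, -0.0, -71.2]
force: [-0.4, -0.1, -1.8]
gripper_width: 46.1
ee [ 451.7 -175.5   71.8] [-1.800e+02 -1.000e-02 -7.125e+01] F [-0.4 -0.1 -1.8] w 46.1 t 19.8
n 637 nose-down deg 0.28 top at grasp: tool z -50.7 y range -125.0 -24.0 rms 0.77
```

View pics/w8.png

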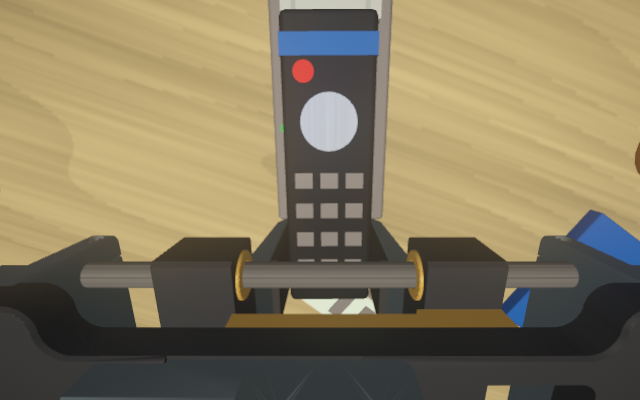

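The remote is held straight and level over the cradle: nose edge at row ~10, foot edges at cols 272-283 and 382-392, hood starting at the top edge. I compute the lateral and yaw alignment next.

```bash
python3 - <<'E'
from h import *
import pickle
st=pickle.load(open("pics/w8.pkl","rb"));p=cv2.imread("pics/w8.png");hsv=cv2.cvtColor(p,cv2.COLOR_BGR2HSV)
Rm=R.from_euler('xyz',st["ee_rot"],degrees=True).as_matrix();tool=lambda W:(W-st["ee_pos"])@Rm
sat=hsv[...,1]; V=hsv[...,2]
rows=range(70,200,3);E={k:[] for k in("fl","fr","rl","rr")}
for r in rows:
    L=[c for c in range(255,330) if sat[r,c]<75]; Rr=[c for c in range(330,410) if sat[r,c]<75]
    E["fl"].append((min(L)-.5,r));E["fr"].append((max(Rr)+.5,r))
    dk=[c for c in range(265,400) if V[r,c]<92]
    E["rl"].append((min(dk)-.5,r));E["rr"].append((max(dk)+.5,r))
zt=st["ee_pos"][2]+50.5
for k,z in (("fl",8),("fr",8),("rl",zt),("rr",zt)):
    Q=tool(ray("wrist",E[k],z,st));c=np.polyfit(Q[:,1],Q[:,0],1);r=Q[:,0]-np.polyval(c,Q[:,1]);ok=abs(r)<2.5;c=np.polyfit(Q[ok,1],Q[ok,0],1)
    print(k,"x at y=-60:",np.polyval(c,-60).round(2),"slope deg",np.degrees(np.arctan(c[0])).round(2),"n",ok.sum(),E[k][0],E[k][-1])
print("nose",tool(ray("wrist",[(329,9.5)],zt,st)),"world",ray("wrist",[(329,9.5)],zt,st))
o=np.array([545.2,-144.3,0]);print("cradle o in tool",tool(o))
E
```

```text
fl x at y=-60: -48.69 slope deg 0.15 n 44 (271.5, 70) (277.5, 199)
fr x at y=-60: 49.99 slope deg 0.13 n 44 (388.5, 70) (382.5, 199)
rl x at y=-60: -22.47 slope deg 0.13 n 44 (280.5, 70) (286.5, 199)
rr x at y=-60: 21.97 slope deg 0.15 n 44 (375.5, 70) (371.5, 199)
nose [[-4.27868525e-03 -1.24709914e+02 -5.04931083e+01]] world [[ 569.83594424 -135.4753761   122.37211128]]
cradle o in tool [  0.4158602  -98.53804683  71.87761632]
```

Lateral error is under 1 mm, yaw is within 0.1°, and the nose is at cradle x = +26. Since the tool can't be pitched, I use gravity. I hold the remote at the height where a 7° tilt rests the nose on the floor, then slacken the grip so it pivots nose-down in the pads.

```bash
python3 -m pendant '[{"xyz":[0.001,-0.002,0.010],"roll":0,"jaw":0.8},{"xyz":[0.001,-0.005,0.020],"roll":0,"jaw":0.8},{"xyz":[0.001,-0.008,0.030],"roll":0,"jaw":0.8},{"xyz":[0.001,-0.009,0.040],"roll":0,"jaw":0.8},{"xyz":[0.001,-0.009,0.047],"roll":0,"jaw":0.8},{"xyz":[0.001,-0.009,0.050],"roll":0,"jaw":0.8},{"xyz":[0.001,-0.009,0.050],"roll":0,"jaw":0.8},{"xyz":[0.001,-0.009,0.050],"roll":0,"jaw":0.8}]' 20
python3 -m pendant '[{"xyz":[0,0,0],"roll":0,"jaw":0.8},{"xyz":[0,0,0],"roll":0,"jaw":0.8},{"xyz":[0,0,0],"roll":0,"jaw":0.8},{"xyz":[0,0,0],"roll":0,"jaw":0.8},{"xyz":[0,0,0],"roll":0,"jaw":0.8},{"xyz":[0,0,0],"roll":0,"jaw":0.8},{"xyz":[0,0,0],"roll":0,"jaw":0.8},{"xyz":[0,0,0],"roll":0,"jaw":0.8}]' 5
python3 tilt.py
```

```text
time_s: 20.9
ee_pos: [460.9, -173.7, 22.2]
ee_rot: [-180.0, -0.0, -71.3]
force: [0.3, -0.5, -2.5]
gripper_width: 45.8
time_s: 21.9
ee_pos: [460.8, -173.7, 21.9]
ee_rot: [-180.0, -0.0, -71.3]
force: [0.8, -1.0, -0.1]
gripper_width: 46.0
ee [ 460.8 -173.7   21.9] [-1.7998e+02 -2.0000e-02 -7.1260e+01] F [ 0.8 -1.  -0.1] w 46.0 t 21.9
n 606 nose-down deg 6.81 top at grasp: tool z -50.6 y range -125.0 -23.0 rms 0.8
```

The tilt is 6.8°, as planned. I firm up the grip and slide in under the hood.

```bash
python3 -m pendant '[{"xyz":[0,0,0],"roll":0,"jaw":0.8},{"xyz":[0,0,0],"roll":0,"jaw":0.8},{"xyz":[0,-0.004,0],"roll":0,"jaw":0.8},{"xyz":[0,-0.010,0],"roll":0,"jaw":0.8},{"xyz":[0,-0.016,0],"roll":0,"jaw":0.8},{"xyz":[0,-0.022,0],"roll":0,"jaw":0.8},{"xyz":[0,-0.027,0],"roll":0,"jaw":0.8},{"xyz":[0,-0.030,0],"roll":0,"jaw":0.8}]' 20
python3 tilt.py
python3 -m pendant '[{"xyz":[0,-0.001,0],"roll":0,"jaw":0.8},{"xyz":[0,-0.002,0],"roll":0,"jaw":0.8},{"xyz":[0,-0.003,0],"roll":0,"jaw":0.8},{"xyz":[0,-0.004,0],"roll":0,"jaw":0.8},{"xyz":[0,-0.005,0],"roll":0,"jaw":0.8},{"xyz":[0,-0.006,0],"roll":0,"jaw":0.8},{"xyz":[0,-0.007,0],"roll":0,"jaw":0.8},{"xyz":[0,-0.008,0],"roll":0,"jaw":0.8}]'
python3 tilt.py
```

```text
time_s: 22.95
ee_pos: [488.7, -163.9, 21.7]
ee_rot: [179.9, 0.0, -71.2]
force: [-5.0, -2.7, 2.4]
gripper_width: 45.9
ee [ 488.7 -163.9   21.7] [ 1.7992e+02  2.0000e-02 -7.1220e+01] F [-5.  -2.7  2.4] w 45.9 t 22.95
n 574 nose-down deg -1.48 top at grasp: tool z -43.4 y range -129.0 -23.0 rms 2.24
time_s: 24.0
ee_pos: [494.1, -161.9, 21.5]
ee_rot: [179.7, 0.1, -71.2]
force: [-8.5, -4.0, 2.3]
gripper_width: 45.9
ee [ 494.1 -161.9   21.5] [ 1.7974e+02  6.0000e-02 -7.1250e+01] F [-8.5 -4.   2.3] w 45.9 t 24.0
n 581 nose-down deg -2.01 top at grasp: tool z -43.4 y range -128.0 -23.0 rms 2.01
```

```bash
sed -i 's/ok=(z>0)&/ok=(z>0)\&(P[:,1]>-78)\&/' tilt.py; python3 tilt.py; python3 - <<'E'
from h import *
p,d=env.grab_frame("wrist");cv2.imwrite("pics/w9.png",p)
for n in("w8","w9"):
    p=cv2.imread(f"pics/{n}.png");g=cv2.cvtColor(p,cv2.COLOR_BGR2GRAY)
    for lo,hi in((80,240),):
        m=(g[lo:hi,290:370]>110).astype(np.uint8);k,l,s,c=cv2.connectedComponentsWithStats(m)
        print(n,[(c[i]+[290,lo]).round(1).tolist()+[int(s[i,4])] for i in range(1,k) if s[i,4]>60])
H=env.camera_params("wrist")["hand_eye"];K=env.camera_params("wrist")["camera_matrix"]
# depth profile along remote centre in tool frame
for v in range(5,225,10):
    z=np.median(d[v,322:336]);q=np.array([0,-(v-K[1,2])/K[1,1]*z,-z,1]);t=H@q;print(v,t[1:3].round(1),p[v,329],end=' | ')
E
```

```text
ee [ 494.2 -161.9   21.5] [ 1.7974e+02  6.0000e-02 -7.1250e+01] F [-6.6 -4.6  2.4] w 45.9 t 24.05
n 315 nose-down deg 5.27 top at grasp: tool z -49.5 y range -77.0 -23.0 rms 0.77
w8 [[328.4, 121.1, 2780], [303.5, 180.5, 285], [328.5, 180.5, 285], [354.0, 180.4, 271], [329.1, 210.1, 251], [353.3, 209.9, 260], [304.0, 210.5, 237], [305.0, 235.6, 134], [329.0, 235.6, 134], [353.0, 235.6, 134]]
w9 [[329.5, 82.0, 400], [329.2, 120.5, 2468], [304.9, 177.0, 257], [329.0, 177.0, 254], [353.7, 177.1, 263], [305.0, 206.9, 253], [329.0, 206.9, 253], [353.0, 207.0, 252], [305.3, 233.9, 180], [329.0, 234.1, 185], [352.9, 234.0, 184]]
5 [-126.9  -48.7] [168 215 219] | 15 [-123.   -48.6] [162 191 194] | 25 [-119.1  -48.2] [170 184 181] | 35 [-115.   -48.2] [171 185 181] | 45 [-110.8  -48.5] [201 199 183] | 55 [-106.5  -48.7] [202 199 184] | 65 [-102.3  -48.4] [174 187 182] | 75 [-97.9 -48.5] [173 187 182] | 85 [-93.8 -46.3] [ 90  97 100] | 95 [-89.8 -40.7] [207 201 198] | 105 [-84.9 -41.6] [209 201 198] | 115 [-80.  -41.8] [210 201 198] | 125 [-75.  -42.6] [210 201 198] | 135 [-70.  -43.4] [210 201 198] | 145 [-64.9 -44. ] [210 201 198] | 155 [-59.7 -43.3] [66 67 69] | 165 [-54.4 -43.5] [62 64 67] | 175 [-49.4 -45.5] [141 150 160] | 185 [-43.9 -45. ] [ 95 101 108] | 195 [-38.5 -45.8] [55 58 62] | 205 [-33.2 -46.9] [138 146 156] | 215 [-27.6 -46.8] [63 67 73] |
```

The hood's front edge shows the cradle about 4-5 mm nearer than I estimated. The nose is therefore already about 5-6 mm into the contact, and the ~8 N fits that. A small push more, then I re-measure the hood edge.

```bash
cat > edge.py <<'E'
from h import *
st=env.state();p,d=env.grab_frame("wrist");cv2.imwrite("pics/e.png",p);H=env.camera_params("wrist")["hand_eye"];K=env.camera_params("wrist")["camera_matrix"]
g=cv2.cvtColor(p,cv2.COLOR_BGR2GRAY).astype(float)
for cols in ((292,300),(306,315),(325,335),(343,352),(358,366)):
    s=g[60:120,cols[0]:cols[1]].mean(1);df=np.diff(s);i=np.argsort(-abs(df))[:3];print(cols,[(int(k)+60.5,round(df[k],0)) for k in i],end=' ')
zt=-(st["ee_pos"][2]-69)
def y_at(v,tz):
    c=np.array([0,-(v-K[1,2])/K[1,1],-1]);r=H[:3,:3]@c;return H[1,3]+r[1]*(tz-H[2,3])/r[2]
print("\nroof tool z",-zt, [(v,round(y_at(v,-(69-st["ee_pos"][2])),1)) for v in (80,84,87,90,94)])
E
python3 edge.py
python3 -m pendant '[{"xyz":[0,-0.0005,0],"roll":0,"jaw":0.8},{"xyz":[0,-0.001,0],"roll":0,"jaw":0.8},{"xyz":[0,-0.0015,0],"roll":0,"jaw":0.8},{"xyz":[0,-0.002,0],"roll":0,"jaw":0.8},{"xyz":[0,-0.0025,0],"roll":0,"jaw":0.8},{"xyz":[0,-0.0025,0],"roll":0,"jaw":0.8},{"xyz":[0,-0.0025,0],"roll":0,"jaw":0.8},{"xyz":[0,-0.0025,0],"roll":0,"jaw":0.8}]' 25
python3 edge.py; python3 tilt.py
```

```text
(292, 300) [(84.5, np.float64(-63.0)), (83.5, np.float64(-23.0)), (85.5, np.float64(-13.0))] (306, 315) [(84.5, np.float64(-68.0)), (83.5, np.float64(-26.0)), (100.5, np.float64(15.0))] (325, 335) [(92.5, np.float64(69.0)), (84.5, np.float64(-50.0)), (93.5, np.float64(32.0))] (343, 352) [(84.5, np.float64(-49.0)), (83.5, np.float64(-30.0)), (97.5, np.float64(17.0))] (358, 366) [(84.5, np.float64(-49.0)), (83.5, np.float64(-30.0)), (85.5, np.float64(-15.0))] 
roof tool z -47.569624036285674 [(80, np.float64(-95.8)), (84, np.float64(-94.0)), (87, np.float64(-92.7)), (90, np.float64(-91.3)), (94, np.float64(-89.5))]
time_s: 25.2
ee_pos: [495.9, -161.2, 21.5]
ee_rot: [179.7, 0.1, -71.2]
force: [-8.9, -5.8, 3.6]
gripper_width: 45.7
(292, 300) [(88.5, np.float64(-62.0)), (87.5, np.float64(-23.0)), (89.5, np.float64(-13.0))] (306, 315) [(88.5, np.float64(-63.0)), (87.5, np.float64(-24.0)), (89.5, np.float64(-14.0))] (325, 335) [(92.5, np.float64(68.0)), (88.5, np.float64(-63.0)), (93.5, np.float64(32.0))] (343, 352) [(88.5, np.float64(-62.0)), (87.5, np.float64(-24.0)), (97.5, np.float64(17.0))] (358, 366) [(88.5, np.float64(-62.0)), (87.5, np.float64(-24.0)), (89.5, np.float64(-15.0))] 
roof tool z -47.513321368884604 [(80, np.float64(-95.9)), (84, np.float64(-94.1)), (87, np.float64(-92.7)), (90, np.float64(-91.3)), (94, np.float64(-89.5))]
ee [ 495.8 -161.2   21.5] [ 1.7968e+02  8.0000e-02 -7.1250e+01] F [-8.7 -6.2  2.5] w 46.0 t 25.25
n 309 nose-down deg 5.24 top at grasp: tool z -49.5 y range -77.0 -23.0 rms 0.79
```

The hood edge now puts the TCP at cradle x = -47, with no slip in the grip. The contact is about 7.5-8.5 mm in and the tail is a few mm clear of the lip. Now I lower the tail.

```bash
python3 -m pendant '[{"xyz":[0,-0.0005,0.002],"roll":0,"jaw":0.8},{"xyz":[0,-0.0005,0.004],"roll":0,"jaw":0.8},{"xyz":[0,-0.0005,0.006],"roll":0,"jaw":0.8},{"xyz":[0,-0.0005,0.008],"roll":0,"jaw":0.8},{"xyz":[0,-0.0005,0.010],"roll":0,"jaw":0.8},{"xyz":[0,-0.0005,0.011],"roll":0,"jaw":0.8},{"xyz":[0,-0.0005,0.011],"roll":0,"jaw":0.8},{"xyz":[0,-0.0005,0.011],"roll":0,"jaw":0.8}]' 20
python3 tilt.py; python3 edge.py | tail -2
```

```text
time_s: 26.3
ee_pos: [496.1, -161.0, 10.0]
ee_rot: [179.7, 0.1, -71.2]
force: [-8.4, -5.8, 0.5]
gripper_width: 45.8
ee [ 496.1 -161.    10. ] [ 1.7965e+02  1.0000e-01 -7.1250e+01] F [-8.4 -5.8  0.5] w 45.8 t 26.3
n 309 nose-down deg 0.01 top at grasp: tool z -49.5 y range -77.0 -23.0 rms 0.81
(292, 300) [(85.5, np.float64(-40.0)), (86.5, np.float64(-36.0)), (87.5, np.float64(-15.0))] (306, 315) [(85.5, np.float64(-42.0)), (86.5, np.float64(-36.0)), (99.5, np.float64(18.0))] (325, 335) [(94.5, np.float64(57.0)), (93.5, np.float64(40.0)), (85.5, np.float64(-39.0))] (343, 352) [(85.5, np.float64(-48.0)), (86.5, np.float64(-27.0)), (98.5, np.float64(19.0))] (358, 366) [(85.5, np.float64(-49.0)), (86.5, np.float64(-24.0)), (84.5, np.float64(-18.0))] 
roof tool z -58.98521240846745 [(80, np.float64(-94.1)), (84, np.float64(-92.5)), (87, np.float64(-91.2)), (90, np.float64(-90.0)), (94, np.float64(-88.3))]
```

```bash
python3 -m pendant '[{"xyz":[0,0,0.0005],"roll":0,"jaw":0.8},{"xyz":[0,0,0.001],"roll":0,"jaw":0.8},{"xyz":[0,0,0.0015],"roll":0,"jaw":0.8},{"xyz":[0,0,0.002],"roll":0,"jaw":0.8},{"xyz":[0,0,0.0025],"roll":0,"jaw":0.8},{"xyz":[0,0,0.003],"roll":0,"jaw":0.8},{"xyz":[0,0,0.003],"roll":0,"jaw":0.8},{"xyz":[0,0,0.003],"roll":0,"jaw":0.8}]'
python3 tilt.py; python3 edge.py | tail -1
```

```text
time_s: 27.4
ee_pos: [496.2, -160.9, 7.5]
ee_rot: [179.7, 0.1, -71.2]
force: [-8.8, -5.6, 3.8]
gripper_width: 46.1
ee [ 496.2 -160.9    7.5] [ 1.7967e+02  9.0000e-02 -7.1240e+01] F [-8.8 -5.6  3.8] w 46.1 t 27.4
n 314 nose-down deg -1.39 top at grasp: tool z -49.3 y range -77.0 -23.0 rms 0.72
roof tool z -61.52244340801105 [(80, np.float64(-93.7)), (84, np.float64(-92.1)), (87, np.float64(-90.9)), (90, np.float64(-89.6)), (94, np.float64(-88.0))]
```

The tail is down at floor height behind the lip, underside ≈ 35 mm. The nose still stands about 2 mm high, held by friction on the contact. I ease the remote back onto the lip and then let go.

```bash
python3 -m pendant '[{"xyz":[0,0.001,0],"roll":0,"jaw":0.8},{"xyz":[0,0.002,0],"roll":0,"jaw":0.8},{"xyz":[0,0.003,0],"roll":0,"jaw":0.8},{"xyz":[0,0.004,0],"roll":0,"jaw":0.8},{"xyz":[0,0.005,0],"roll":0,"jaw":0.8},{"xyz":[0,0.006,0],"roll":0,"jaw":0.8},{"xyz":[0,0.006,0],"roll":0,"jaw":0.8},{"xyz":[0,0.006,0],"roll":0,"jaw":0.8}]'
python3 tilt.py; python3 edge.py | tail -2
```

```text
time_s: 28.5
ee_pos: [493.6, -162.1, 7.6]
ee_rot: [180.0, 0.0, -71.2]
force: [-2.6, -0.2, -5.4]
gripper_width: 46.4
ee [ 493.6 -162.1    7.6] [ 1.7998e+02  2.0000e-02 -7.1250e+01] F [-2.6 -0.2 -5.4] w 46.4 t 28.5
n 308 nose-down deg -0.84 top at grasp: tool z -49.4 y range -77.0 -24.0 rms 0.71
(292, 300) [(77.5, np.float64(-49.0)), (76.5, np.float64(-17.0)), (78.5, np.float64(-14.0))] (306, 315) [(77.5, np.float64(-47.0)), (101.5, np.float64(17.0)), (102.5, np.float64(17.0))] (325, 335) [(94.5, np.float64(73.0)), (77.5, np.float64(-49.0)), (95.5, np.float64(39.0))] (343, 352) [(77.5, np.float64(-57.0)), (76.5, np.float64(-22.0)), (100.5, np.float64(19.0))] (358, 366) [(77.5, np.float64(-58.0)), (76.5, np.float64(-21.0)), (79.5, np.float64(-17.0))] 
roof tool z -61.366191465862165 [(80, np.float64(-93.7)), (84, np.float64(-92.1)), (87, np.float64(-90.9)), (90, np.float64(-89.7)), (94, np.float64(-88.0))]
```

```bash
python3 -m pendant '[{"xyz":[0,0,0],"roll":0,"jaw":0.45},{"xyz":[0,0,0],"roll":0,"jaw":0.4},{"xyz":[0,0,0],"roll":0,"jaw":0.3},{"xyz":[0,0,0],"roll":0,"jaw":0.2},{"xyz":[0,0,0],"roll":0,"jaw":0.2},{"xyz":[0,0,0],"roll":0,"jaw":0.2},{"xyz":[0,0,0],"roll":0,"jaw":0.2},{"xyz":[0,0,0],"roll":0,"jaw":0.2}]'
python3 tilt.py; python3 edge.py | tail -2
```

```text
time_s: 29.6
ee_pos: [493.7, -162.3, 7.8]
ee_rot: [180.0, -0.0, -71.2]
force: [0.3, -0.4, 0.4]
gripper_width: 72.8
ee [ 493.7 -162.3    7.8] [180.    -0.   -71.25] F [ 0.3 -0.4  0.4] w 72.8 t 29.6
n 309 nose-down deg -0.72 top at grasp: tool z -49.4 y range -77.0 -24.0 rms 0.75
(292, 300) [(77.5, np.float64(-38.0)), (78.5, np.float64(-28.0)), (76.5, np.float64(-12.0))] (306, 315) [(77.5, np.float64(-38.0)), (78.5, np.float64(-28.0)), (99.5, np.float64(20.0))] (325, 335) [(94.5, np.float64(70.0)), (95.5, np.float64(45.0)), (77.5, np.float64(-42.0))] (343, 352) [(77.5, np.float64(-49.0)), (78.5, np.float64(-20.0)), (99.5, np.float64(18.0))] (358, 366) [(77.5, np.float64(-49.0)), (78.5, np.float64(-21.0)), (76.5, np.float64(-18.0))] 
roof tool z -61.16661667150125 [(80, np.float64(-93.8)), (84, np.float64(-92.2)), (87, np.float64(-90.9)), (90, np.float64(-89.7)), (94, np.float64(-88.0))]
```

Released, and the contact spring holds it. The top still reads about 0.7° nose-up, so I rise, shut the fingers and press lightly on the remote ahead of the hood.

```bash
python3 -m pendant '[{"xyz":[0,0,-0.010],"roll":0,"jaw":0.2},{"xyz":[0,0,-0.030],"roll":0,"jaw":0.2},{"xyz":[0,0,-0.050],"roll":0,"jaw":0.3},{"xyz":[0,0,-0.055],"roll":0,"jaw":1},{"xyz":[0,-0.015,-0.055],"roll":0,"jaw":1},{"xyz":[0,-0.035,-0.055],"roll":0,"jaw":1},{"xyz":[0,-0.055,-0.055],"roll":0,"jaw":1},{"xyz":[0,-0.063,-0.055],"roll":0,"jaw":1}]' 15
python3 -m pendant '[{"xyz":[0,0,0],"roll":0,"jaw":1},{"xyz":[0,0,0.006],"roll":0,"jaw":1},{"xyz":[0,0,0.012],"roll":0,"jaw":1},{"xyz":[0,0,0.018],"roll":0,"jaw":1},{"xyz":[0,0,0.022],"roll":0,"jaw":1},{"xyz":[0,0,0.025],"roll":0,"jaw":1},{"xyz":[0,0,0.027],"roll":0,"jaw":1},{"xyz":[0,0,0.027],"roll":0,"jaw":1}]'
```

```text
time_s: 30.7
ee_pos: [555.1, -141.3, 62.0]
ee_rot: [180.0, 0.0, -71.2]
force: [-0.4, -0.0, 0.8]
gripper_width: 16.9
time_s: 31.7
ee_pos: [553.4, -142.1, 35.8]
ee_rot: [180.0, -0.0, -71.2]
force: [0.5, -0.6, -0.1]
gripper_width: 0.3
```

```bash
python3 -m pendant '[{"xyz":[0,0,0.0005],"roll":0,"jaw":1},{"xyz":[0,0,0.001],"roll":0,"jaw":1},{"xyz":[0,0,0.0015],"roll":0,"jaw":1},{"xyz":[0,0,0.002],"roll":0,"jaw":1},{"xyz":[0,0,0.0025],"roll":0,"jaw":1},{"xyz":[0,0,0.003],"roll":0,"jaw":1},{"xyz":[0,0,0.0035],"roll":0,"jaw":1},{"xyz":[0,0,0.004],"roll":0,"jaw":1}]'
```

```text
time_s: 32.7
ee_pos: [553.4, -142.1, 33.2]
ee_rot: [-180.0, -0.0, -71.2]
force: [-2.7, 1.5, 11.3]
gripper_width: 0.6
```

```bash
python3 -m pendant '[{"xyz":[0,0,-0.015],"roll":0,"jaw":1},{"xyz":[0,0,-0.040],"roll":0,"jaw":1},{"xyz":[0,0.030,-0.050],"roll":0,"jaw":0.2},{"xyz":[0,0.060,-0.050],"roll":0,"jaw":0.2},{"xyz":[0,0.063,-0.040],"roll":0,"jaw":0.2},{"xyz":[0,0.063,-0.040],"roll":0,"jaw":0.2},{"xyz":[0,0.063,-0.040],"roll":0,"jaw":0.2},{"xyz":[0,0.063,-0.040],"roll":0,"jaw":0.2}]'
sed -i 's/P\[:,2\]>-75)&(P\[:,2\]<-20)/P[:,2]>Z-12)\&(P[:,2]<Z+12)/; s/^ok=/Z=st["ee_pos"][2]-57\nok=/' tilt.py; python3 tilt.py; cp pics/w8.png pics/x.png
python3 - <<'E'
from h import *
st=env.state();p,d=env.grab_frame("wrist");cv2.imwrite("pics/w10.png",p);np.save("pics/w10.npy",d)
K,D,T=campose("wrist",st)
a=np.radians(18.75);ex=np.array([np.cos(a),np.sin(a)])
v,u=np.mgrid[0:260:1,310:348];v=v.ravel();u=u.ravel();z=d[v,u].astype(float)
x=cv2.undistortPoints(np.c_[u,v].astype(float).reshape(-1,1,2),K,D).reshape(-1,2);W=np.c_[x[:,0]*z,-x[:,1]*z,-z]@T[:3,:3].T+T[:3,3]
s=(W[:,:2]-[541.0,-145.7])@ex
for k in range(-95,110,8):
    q=W[(abs(s-k)<4)&(z>0)&(W[:,2]<90)]
    if len(q):print(k,len(q),np.median(q[:,2]).round(1),q[:,2].min().round(1),q[:,2].max().round(1))
E
```

```text
time_s: 33.7
ee_pos: [494.6, -162.2, 71.8]
ee_rot: [-180.0, -0.0, -71.2]
force: [0.7, -0.2, 0.1]
gripper_width: 57.6
ee [ 494.6 -162.2   71.8] [-1.7998e+02 -2.0000e-02 -7.1220e+01] F [ 0.7 -0.2  0.1] w 57.6 t 33.7
n 294 nose-down deg -0.57 top at grasp: tool z 14.6 y range -76.0 -2.0 rms 0.84
-95 13 8.4 6.9 9.9
-87 14 44.3 34.0 44.9
-79 94 45.2 43.3 46.4
-71 304 57.1 54.9 58.9
-63 356 57.2 55.0 59.0
-55 355 57.7 55.3 60.1
-47 383 57.4 55.2 59.6
-39 366 57.7 55.1 59.8
-31 393 57.5 55.5 59.7
-23 380 57.6 55.4 60.0
-15 413 57.4 55.6 59.8
-7 387 57.7 55.6 60.1
1 413 57.5 55.2 59.9
9 440 57.4 54.9 59.7
17 423 58.1 55.4 60.0
25 455 58.3 56.5 60.2
33 439 58.3 56.1 60.3
41 523 57.6 55.5 70.5
49 513 69.4 55.9 71.7
57 499 69.4 67.6 71.3
65 525 69.4 67.4 71.3
73 531 69.4 67.1 71.6
81 543 69.4 66.4 71.5
89 555 69.4 67.0 71.7
97 455 69.4 67.5 71.5
```

```bash
python3 - <<'E'
import cv2
from h import *
p,_=env.grab_frame("top");s,_=env.grab_frame("scene");cv2.imwrite("pics/scene_z.png",s);cv2.imwrite("pics/top_z.png",p)
w=cv2.imread("pics/w10.png")[0:300,200:460]
a=cv2.resize(w,None,fx=1.6,fy=1.6,interpolation=cv2.INTER_CUBIC)
b=cv2.resize(s[180:300,200:320],(360,360),interpolation=cv2.INTER_CUBIC)
b=cv2.copyMakeBorder(b,0,a.shape[0]-360,0,0,cv2.BORDER_CONSTANT);cv2.imwrite("pics/last.png",np.hstack([a,b]))
for n in("scene","top"):
    i=cv2.imread(f"pics/{n}0.png").astype(int);j=cv2.imread(f"pics/{n}_z.png").astype(int);m=(abs(i-j).max(2)>45).astype(np.uint8);m=cv2.morphologyEx(m,cv2.MORPH_OPEN,np.ones((2,2)))
    k,l,st,c=cv2.connectedComponentsWithStats(m);print(n,[st[q].tolist() for q in range(1,k) if st[q,4]>8])
E
```

```text
scene [[213, 0, 162, 197, 10270], [161, 2, 6, 4, 15], [154, 5, 5, 3, 12], [144, 15, 16, 17, 166], [138, 27, 6, 6, 19], [153, 35, 7, 5, 22], [145, 37, 5, 3, 12], [143, 44, 31, 11, 229], [253, 48, 3, 5, 12], [309, 51, 31, 33, 648], [373, 55, 4, 20, 50], [152, 59, 8, 5, 35], [161, 60, 30, 5, 103], [131, 66, 16, 23, 160], [149, 67, 5, 2, 10], [169, 71, 5, 2, 10], [183, 71, 8, 3, 17], [145, 73, 8, 5, 23], [156, 72, 8, 2, 16], [181, 77, 5, 6, 25], [164, 78, 8, 3, 16], [359, 79, 20, 51, 751], [151, 80, 10, 3, 22], [147, 85, 6, 7, 27], [315, 85, 3, 4, 10], [322, 89, 21, 6, 58], [150, 91, 7, 11, 56], [183, 91, 6, 13, 50], [313, 90, 6, 6, 22], [308, 101, 12, 14, 121], [337, 100, 7, 8, 33], [346, 110, 9, 15, 98], [333, 113, 15, 15, 129], [355, 113, 4, 4, 11], [356, 119, 4, 7, 22], [351, 126, 10, 11, 65], [342, 130, 7, 5, 24], [252, 196, 17, 26, 294], [408, 227, 4, 5, 15], [393, 228, 10, 6, 44]]
top [[294, 152, 288, 248, 19176], [366, 162, 11, 22, 110], [377, 162, 3, 5, 12], [254, 169, 8, 6, 38], [246, 170, 3, 4, 12], [390, 173, 6, 4, 22], [566, 266, 6, 3, 12], [575, 267, 4, 6, 14], [583, 285, 3, 4, 9], [587, 295, 5, 4, 15], [582, 300, 8, 5, 19], [279, 309, 30, 48, 819], [344, 321, 15, 11, 78], [359, 320, 12, 2, 24], [373, 321, 13, 2, 26], [353, 354, 3, 6, 14], [354, 363, 3, 4, 9], [319, 368, 27, 11, 148]]
```

View pics/last.png

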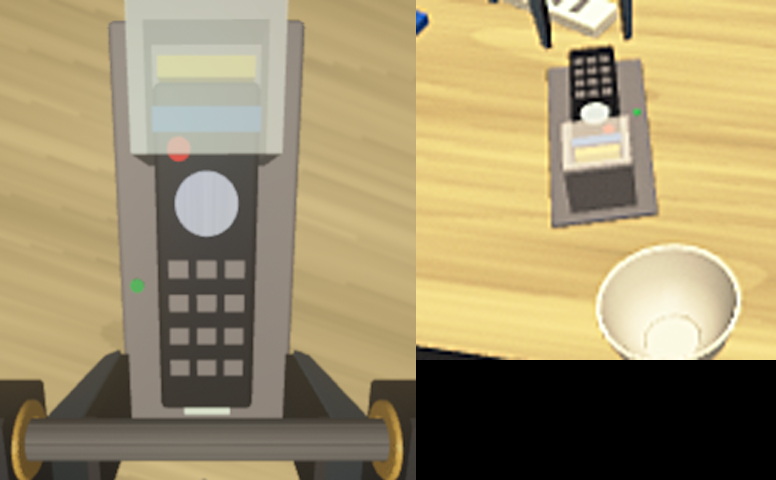

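The tail sits behind the white lip, the nose is under the hood against the contact, and the body is flat: its top reads 57.1 mm at the tail and 57.6 mm near the hood. The fingers are clear, and the only changes in the frame comparison outside the arm's area are at the cradle and sleeve. Handing in.

```bash
python3 -c "
from workcell import env
s=env.state();print(s['time_s'],s['force'],s['ee_pos']);print(env.job_done())"
```

```text
33.9 [ 0.58658595  0.4398986  -0.41248905] [ 493.99844838 -162.22166245   71.82306706]
the job is handed in; nothing more can be done
None
```

I ejected the black remote, drew it out and set it on the charging cradle, then let go. The job was handed in at 33.9 s, with the fingers clear of everything.

**How it went:**
- **Eject:** I gripped the orange tab and drew it about 60 mm until it met its stop.
- **Insertion:** The tool can't be pitched, so I slackened the grip and let the remote pivot nose-down to about 7°. I then pushed it under the hood against the contact with about 10 N, lowered the tail behind the lip and released.
- **Settling the nose:** The nose stayed about 2 mm high after release, held by friction on the contact. One press of about 11 N on the keys brought it down.

**Last checks:**
- The tail lies behind the lip, with the lip top at 45 mm.
- The remote's top reads 57 mm at the tail and 57.6–58.3 mm near the hood; 57 mm is seated flat. A slope fit still gave 0.6° nose-up. I put that down to the keys and depth noise, but a rise of about 1 mm at the nose can't be ruled out.
- I saw no bystander moved in the before/after pictures, though the arm hid part of them.

**What disagreed:**
- **Fingertips:** They end about 24 mm short of the reported TCP. My first push and first grip therefore passed above the tab without touching it, and I corrected for this afterwards.
- **Cradle position:** My first estimate was about 4–5 mm off along its x. I corrected it from the hood's edge during insertion.

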